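# Scoop out the full-size balls and tally them

### The job

Use the slotted scoop to lift the large bright balls out of the blue tray so that the small dark ones fall through its slots and stay in the tray, and tip every large ball into the aluminium dish. Do not pick or push balls in the tray with the fingers (one that has escaped from the tray may be picked up by hand). Once all the large balls are in the dish, turn the red tally knob clockwise exactly one click for each large ball; also stand the scoop back upright in the middle of its black mat, and leave the jar and the tape where they are.

Things in the scene. Friction and masses are not known exactly. Their poses are not given: they have to be found in the camera images.
- tray: Blue sheet-steel tray, fixed to the bench, 146 x 236 x 30 mm outside, open on top; floor and walls 3 mm thick (inside 140 x 230, flat floor at z = 0.003). Origin: centre of its underside; its long side runs along its own y, z up. The balls start spread over the middle and the +y end; the 85 mm next to the -y end wall are free, enough to set the scoop down.
- dish: Loose round aluminium dish, 0.3 kg, 132 mm across the rim, 100 mm across the foot, 45 mm high, wall 3 mm, inside floor 4 mm up and 94 mm across. Origin: centre of its underside, z up. When tilting the scoop, keep the wrist off the machine behind the bench: it stands beyond x = 0.62 m (from y = -0.26 to 0.2), its upper front panel and buttons beyond x = 0.68 m at 0.3 to 0.6 m height.
- mat: Black rubber mat, fixed, 120 x 100 x 3 mm, the scoop's resting place. Origin: centre of its underside (top at z = 0.003), z up, long side along its own x.
- scoop: Slotted scoop, loose, 0.15 kg, starts standing on the mat. Flat floor of four straight rods 3.2 mm thick along its +x, at y = -26, -9, 9, 26 mm: three slots 14 mm wide centred on y = -17.5, 0, 17.5 mm. Open at the front (tips at x = +32 mm) and sides; back plate 30 mm high at x = -36 to -32 mm; 56 mm wide. Origin: centre of the underside, z up.
- scoop_grip (a point): Where to grip the scoop from above, fingers closing along its x: 92 mm above its underside, x = -12, y = 0 mm in its frame, same axes. Orange upright handle block, 14 mm thick (x), 26 mm wide (y), from 62 to 106 mm above the underside; a neck leans forward to it from the back plate.
- scoop_tip (a point): Middle of the front edge of the scoop, between the rod tips (x = +32 mm, on the underside). Slid along the tray floor, the rods pass under a large ball in line with a slot and small balls pass between them. Pitched 30 to 40 degrees tips down, the scoop's load rolls off here.
- keeper_1_center (a point): Keeper: bright steel ball 28 mm in diameter, 50 g; this point is its centre. It starts in the tray and is one of 3 to 5 keepers; balls stop rolling soon on a flat floor and, lying in a slot of the scoop, stay put up to about 10 degrees of slope. Always present.
- keeper_2_center (a point): Keeper: bright steel ball 28 mm in diameter, 50 g; this point is its centre. It starts in the tray and is one of 3 to 5 keepers; balls stop rolling soon on a flat floor and, lying in a slot of the scoop, stay put up to about 10 degrees of slope. Always present.
- keeper_3_center (a point): Keeper: bright steel ball 28 mm in diameter, 50 g; this point is its centre. It starts in the tray and is one of 3 to 5 keepers; balls stop rolling soon on a flat floor and, lying in a slot of the scoop, stay put up to about 10 degrees of slope. May be absent (None).
- keeper_4_center (a point): Keeper: bright steel ball 28 mm in diameter, 50 g; this point is its centre. It starts in the tray and is one of 3 to 5 keepers; balls stop rolling soon on a flat floor and, lying in a slot of the scoop, stay put up to about 10 degrees of slope. May be absent (None).
- keeper_5_center (a point): Keeper: bright steel ball 28 mm in diameter, 50 g; this point is its centre. It starts in the tray and is one of 3 to 5 keepers; balls stop rolling soon on a flat floor and, lying in a slot of the scoop, stay put up to about 10 degrees of slope. May be absent (None).
- small_1_center (a point): Undersized ball: dark steel, 12 mm in diameter, 12 g; this point is its centre. It starts in the tray; 2 to 4 of the four are present, the others are absent (None).
- small_2_center (a point): Undersized ball: dark steel, 12 mm in diameter, 12 g; this point is its centre. It starts in the tray; 2 to 4 of the four are present, the others are absent (None).
- small_3_center (a point): Undersized ball: dark steel, 12 mm in diameter, 12 g; this point is its centre. It starts in the tray; 2 to 4 of the four are present, the others are absent (None).
- small_4_center (a point): Undersized ball: dark steel, 12 mm in diameter, 12 g; this point is its centre. It starts in the tray; 2 to 4 of the four are present, the others are absent (None).
- tally: Grey tally box, fixed, 100 x 100 x 26 mm. Origin: centre of its underside, z up. Eleven white ticks 30 degrees apart, running clockwise from the long zero tick on its -x side.
- tally_knob (a joint): Red click-stop knob on the tally box, in rad, 0 at the start (its white pointer towards the box's own -x), growing clockwise seen from above to 5.24. A sprung stop holds it at every 30 degrees (0.5236 rad a click); let go between stops it snaps to the nearest one. Turning past a stop takes about 0.1 N m.
- tally_knob_grip (a point): Point on the knob's axis, 63 mm above the bench, in the knob's upright grip bar: 14 mm thick, 42 mm long, its top 70 mm and its foot 40 mm above the bench. At joint 0 the bar lies along the box's own x; the axes of this point turn with the knob, x along the bar.
- jar_green: White plastic jar with green lid, 53 mm across, 72 mm high, loose bystander. Origin: centre of its underside.
- tape_yellow: Roll of yellow tape lying flat, 60 mm across, 19 mm high, loose bystander. Origin: centre of its underside.
Not all that is in view belongs to the job. There is more than one size of the dish; the one meant has the size given above.

How it is judged:
By the outcome, as a careful person would: the job done as asked, in the order asked, and still so for the second after the job is handed in, with the robot touching nothing.
Of keeper_3, keeper_4, keeper_5 only 1 to 3 are there at a start; the rules pass over those that are not, and their reading is None.
Of small_1, small_2, small_3, small_4 only 2 to 4 are there at a start; the rules pass over those that are not, and their reading is None.
At some moment in a run one of dish, keeper_1, keeper_2 may be knocked a few centimetres aside while the robot is not near it.
It also fails if it takes over 210 s, if anything falls off the work surface, if the arm or the gripper's body presses on something with over 40 N, if the wrist force passes 120 N, or if a joint passes its speed limit or range.

### The arm

A 6-joint arm with a two-finger parallel gripper is mounted at the origin on a cart in front of the work surface, level with it; the furniture and walls round the work are solid. World frame = base frame: x ahead of the robot, y to its left, z up, the work surface at z = 0. Lengths are in mm, angles in rad, forces in N, time in s.
With the tool pointing down it reaches from about 400 to 925 mm from the base axis. Payload 12.5 kg.
Tool frame: the origin (TCP) lies midway between the tips of the shut fingers; the grasp point (between the pads) lies 19 mm behind it; z points along the fingers, y is the line along which they close (so a half turn about z gives the same grasp; the last joint's range is limited). The gripper opens to 95 mm and grips with 3 to 60 N. Pads are 20 mm wide; open, the fingers measure 119 mm over their backs; the gripper's body (75 mm by 180 mm) begins 59 mm behind the grasp point.
Start: joints at [-1.248, 0.491, 1.559, -0, 1.092, -0.106], TCP at [259.887, -568.427, 180.461] pointing down, gripper open.
Joint ranges: [-3.1, 3.1], [-0.84, 2.19], [0.05, 2.79], [-1.13, 4.28], [0.06, 2.93], [-2.69, 2.69]. Speed limits (rad/s): [2.22, 2.22, 2.79, 3.14, 3.14, 3.14].

### API

Orientations are given as [roll, pitch, yaw] about the fixed x, y, z axes, in that order (R = Rz(yaw) Ry(pitch) Rx(roll)).
In Python, from cell import state, read_camera, camera_info, env gives the robot as it stands.
- The arm moves only by the tool move_arm, never from a script. Its argument "commands" is a list of rows, each a list of 3 entries, a list of its own where there are three numbers: the shift along the world's x, y, z in cm, then the turn, a rotation vector about the world's x, y, z in degrees, then the opening, from 0 (shut) to 1 (fully open). A call has 1 to 10 rows; each row shifts and turns the commanded pose from where the row before left it; what a row does not reach is not made up. A row lasts 1/10 s, in which the tool goes at most 50 mm and 8.59 degrees, less where a joint would pass 70% of its speed; a pose out of reach is approached as far as the arm can. A call with a gripper value outside its range is refused whole. The fingers move at their own pace and stop on an object; the grip force is fixed at half the most. Time passes only in rows, so rows that do not move let the fingers close. It gives the time, the measured TCP pose, the force, the opening and the grip force at its end, in the units of the state.
- state(): the state, without advancing time (a new reading comes with each control period).
- read_camera(name): name is "scene" or "side" or "wrist"; returns the picture (400x640x3 uint8, blue, green, red); there is no depth.
- camera_info(name): a dict with "K" (3x3 intrinsics, pixels), "cam_to_world" (4x4, takes a point from camera to world coordinates). Camera axes: x right, y down, z forward; pixel columns grow to the right and rows downward; lengths in mm; the calibration is good to about 2 mm. A picture is of the moment at which its call begins: read the wrist's pose just before it. camera_info takes no time and is no camera call; for the wrist camera it gives the pose at the moment of the call.
- env.job_done(): hands the job in; it is judged then, once.
The state is a dict: "t": time; "joints": joint angles; "qvel": joint speeds; "tau": joint torques, N m; "eef_pos": TCP position; "tcp_rot": TCP orientation; "ft_force": force on the tool from outside, world axes, zero at the start; "moment": the same for the moment, N m; "opening": opening from 0.0 (shut) to 1.0 (fully open); "grip_force": force on a finger pad.
Only numpy, scipy, OpenCV 4.12 (cv2) and the standard library are available. Lean on these libraries where they do the work, as an engineer would, in place of code of your own. Each camera call takes 0.05 s, during which the arm holds its last target. There are 200 camera calls.

## Working session

There is one attempt and no reset: what is moved stays moved. The work goes in short steps, Python scripts to look and compute and a tool call to move; the robot and the scene stay as the last step left them, time stands still between calls to the robot, and variables do not carry over. Pictures are saved under pics/ and viewed, at most 14 in all, crops included, and the job is handed in when it is done.

Besides the shell and the picture viewer there is one more tool, called after "Emit:" as name([rows], argument=value, ...), one row to a line, values as JSON. move_arm: Moves the arm, as the interface text tells. Its arguments: {"type":"object","properties":{"commands":{"type":"array"}},"required":["commands"]}

```bash
ls; mkdir -p pics; cat > h.py <<'E'
import numpy as np, cv2
from cell import state, read_camera, camera_info, env
def snap(n,f):
    im=read_camera(n); cv2.imwrite('pics/'+f+'.png',im); return im
def cast(n,uv,z,ci=None):
    ci=ci or camera_info(n); K=np.array(ci['K']);T=np.array(ci['cam_to_world'])
    uv=np.atleast_2d(uv).astype(float); d=np.c_[uv,np.ones(len(uv))]@np.linalg.inv(K).T@T[:3,:3].T
    o=T[:3,3]; return o+d*((z-o[2])/d[:,2])[:,None]
def proj(n,P,ci=None):
    ci=ci or camera_info(n); K=np.array(ci['K']);T=np.linalg.inv(np.array(ci['cam_to_world']))
    c=np.atleast_2d(P)@T[:3,:3].T+T[:3,3]; p=c@K.T; return p[:,:2]/p[:,2:]
E
python3 - <<'E'
from h import *
for n in('scene','side','wrist'):
    ci=camera_info(n);print(n,np.round(ci['K'],1).tolist(),np.round(ci['cam_to_world'],3).tolist());snap(n,n+'0')
print(state())
E
```

```text
pics
scene [[391.2, 0.0, 323.0], [0.0, 391.2, 194.1], [0.0, 0.0, 1.0]] [[-0.78, -0.448, 0.436, -53.572], [-0.625, 0.563, -0.54, 822.718], [-0.004, -0.694, -0.72, 1049.69], [0.0, 0.0, 0.0, 1.0]]
side [[399.5, 0.0, 318.6], [0.0, 399.5, 196.8], [0.0, 0.0, 1.0]] [[0.82, -0.381, 0.428, -149.804], [-0.573, -0.532, 0.624, -916.346], [-0.01, -0.757, -0.654, 1157.455], [0.0, 0.0, 0.0, 1.0]]
wrist [[298.2, 0.0, 317.4], [0.0, 298.2, 199.1], [0.0, 0.0, 1.0]] [[0.414, -0.879, -0.236, 326.069], [-0.91, -0.401, -0.106, -537.557], [-0.001, 0.259, -0.966, 384.13], [0.0, 0.0, 0.0, 1.0]]
{'t': 0.15, 'joints': array([-1.24760432e+00,  4.91406949e-01,  1.55931337e+00,  9.28799249e-06,
        1.09169031e+00, -1.05608260e-01]), 'qvel': array([-0.0003856 , -0.00104391, -0.00411584,  0.00112612, -0.00046603,
        0.00139709]), 'tau': array([ 1.67752114e-03, -6.12898564e+01, -2.58276021e+01,  6.92968676e-02,
        4.73824621e-02, -7.00430928e-05]), 'eef_pos': array([ 259.81562692, -568.21291118,  180.00343783]), 'tcp_rot': array([-3.14078010e+00, -9.44177234e-05,  4.28795948e-01]), 'ft_force': array([ 0.54173526, -1.29081381,  0.43445025]), 'moment': array([ 0.02689616,  0.01860688, -0.03305666]), 'grip_force': 0.0, 'opening': 0.9986634599821771}
```

View pics/scene0.png

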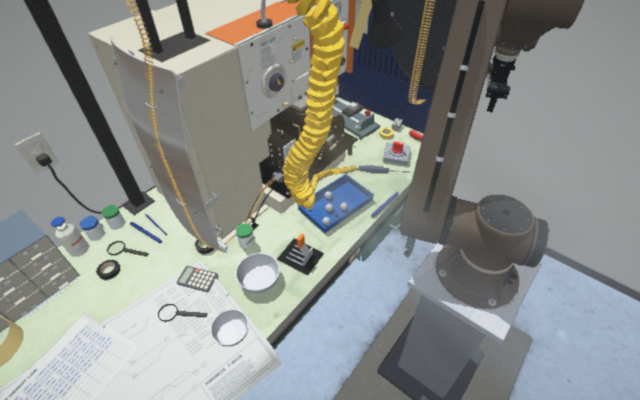

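View pics/side0.png

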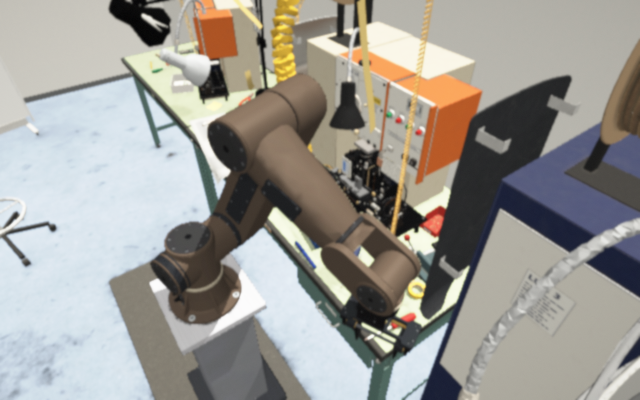

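The scene view shows the tray at (337,203), the scoop on its mat at (302,250), dishes at (258,273) and (230,328), the jar at (245,236), the tally at (397,152) and the tape at (386,132). In the side view the arm hides most of the work area.

```bash
python3 - <<'E'
from h import *
for n,p,z in [('tray',(337,203),15),('mat',(301,254),3),('dishA foot',(259,282),4),('dishB',(230,330),4),('jar',(244,232),70),('tally',(397,153),26),('knob',(398,146),65),('tape',(386,132),10),('dA l',(236,271),45),('dA r',(279,268),45),('dB l',(211,327),45),('dB r',(248,327),45)]:
    print(n,np.round(cast('scene',p,z)[0]))
im=cv2.imread('pics/scene0.png')
c=cv2.resize(im[115:315,220:430],None,fx=3.8*.75,fy=3.8*.75,interpolation=cv2.INTER_CUBIC);print(c.shape);cv2.imwrite('pics/c0.png',c)
E
```

```text
tray [507.  49.  15.]
mat [468. 292.   3.]
dishA foot [500. 451.   4.]
dishB [454. 609.   4.]
jar [632. 375.  70.]
tally [ 477. -312.   26.]
knob [ 476. -308.   65.]
tape [ 597. -422.   10.]
dA l [559. 482.  45.]
dA r [466. 393.  45.]
dB l [481. 644.  45.]
dB r [403. 582.  45.]
(570, 598, 3)
```

View pics/c0.png

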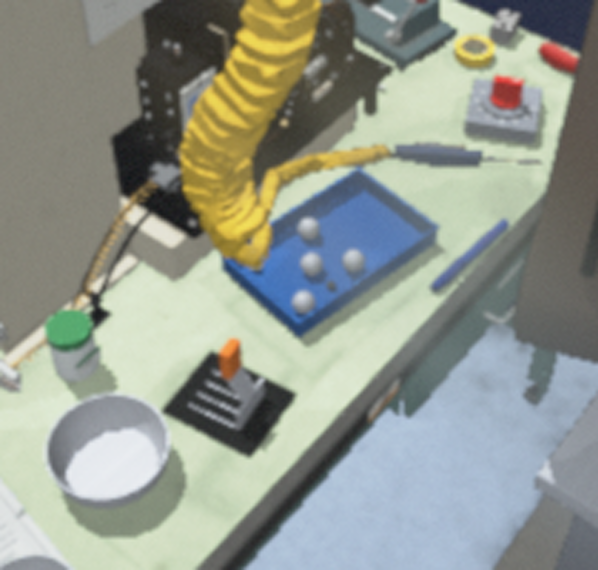

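The crop confirms the large dish at rim width ~129 mm. Four keepers are visible near (308,228), (312,265), (353,260) and (303,301), with a dark ball at (330,285). The scoop stands with its tips facing left and the hose covers the tray corner. Next I bring the wrist camera over.

Emit:
move_arm([
  [[2.4,3.4,2.1],[0,0,-3],1],
  [[2.4,3.4,2.1],[0,0,-3],1],
  [[2.4,3.4,2.1],[0,0,-3],1],
  [[2.4,3.4,2.1],[0,0,-3],1],
  [[2.4,3.4,2.1],[0,0,-3],1],
  [[2.4,3.4,2.1],[0,0,-3],1],
  [[1.6,3.4,2.1],[0,0,-3],1],
  [[0,3.4,2.1],[0,0,-3.6],1],
])

```text
t: 0.95
eef_pos: [421.1, -294.8, 348.8]
tcp_rot: [-3.141, 0.0, -0.002]
ft_force: [0.1, -0.1, 0.1]
opening: 1.0
grip_force: 0.0
```

```bash
python3 - <<'E'
from h import *
ci=camera_info('wrist');im=snap('wrist','w1');print(np.round(ci['cam_to_world'],3).tolist(),state()['eef_pos'])
E
```

```text
[[-0.003, -0.966, -0.259, 493.866], [-1.0, 0.003, 0.001, -294.303], [-0.0, 0.259, -0.966, 552.984], [0.0, 0.0, 0.0, 1.0]] [ 420.84198187 -291.50037835  352.75233922]
```

Emit:
move_arm([
  [[0,4,0],[0,0,0],1],
  [[0,4,0],[0,0,0],1],
  [[0,4,0],[0,0,0],1],
  [[0,4,0],[0,0,0],1],
  [[0,4,0],[0,0,0],1],
  [[0,4,0],[0,0,0],1],
  [[0,4,0],[0,0,0],1],
  [[0,4,0],[0,0,0],1],
  [[0,4,0],[0,0,0],1],
  [[0,0,0],[0,0,0],1],
])

```text
t: 2.0
eef_pos: [419.3, 66.9, 348.4]
tcp_rot: [-3.141, 0.0, 0.004]
ft_force: [-0.1, -2.0, -0.6]
opening: 1.007
grip_force: 0.0
```

```bash
python3 - <<'E'
from h import *
ci=camera_info('wrist');im=snap('wrist','w2');np.save('w2.npy',ci['cam_to_world']);print(np.round(ci['cam_to_world'],3).tolist(),state()['eef_pos'],state()['tcp_rot'])
a=cv2.imread('pics/w1.png');cv2.imwrite('pics/w12.png',np.vstack([a[40:340],im[:300]]))
E
```

```text
[[0.002, -0.966, -0.259, 492.123], [-1.0, -0.002, -0.0, 67.74], [-0.001, 0.259, -0.966, 552.632], [0.0, 0.0, 0.0, 1.0]] [419.53983922  65.22625419 348.37153106] [3.14150543e+00 2.15672472e-04 3.45974883e-03]
```

View pics/w12.png

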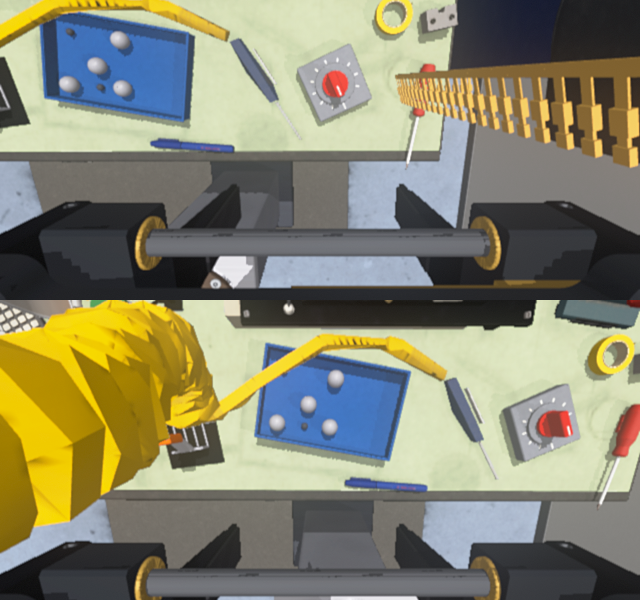

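The wrist view shows the tray, four keepers, two dark balls in w1 at (70,33) and (101,88), the knob, and a thick yellow hose at left hanging near the scoop. I'll triangulate the hose and measure the tray, balls and knob.

```bash
python3 - <<'E'
from h import *
def ray(ci,uv):
    K=np.array(ci['K']);T=np.array(ci['cam_to_world']);d=T[:3,:3]@np.linalg.inv(K)@np.r_[uv,1.];return T[:3,3],d/np.linalg.norm(d)
def tri(c1,u1,c2,u2):
    a,d=ray(c1,u1);b,e=ray(c2,u2)
    s=np.linalg.lstsq(np.c_[d,-e],b-a,rcond=None)[0];p=a+s[0]*d;q=b+s[1]*e;return np.round((p+q)/2),np.round(np.linalg.norm(p-q))
S=camera_info('scene');W2=camera_info('wrist');W1={'K':W2['K'],'cam_to_world':[[-0.003,-0.966,-0.259,493.866],[-1,.003,.001,-294.303],[0,.259,-.966,552.984],[0,0,0,1]]}
print('hose low',tri(S,(306,208),W2,(207,122)),tri(S,(312,198),W2,(210,105)))
print('hose on tray thin, scene (330,172)',tri(S,(335,172),W2,(318,42)))
for n,W,f,o in(('w1',W1,'w1',0),('w2',W2,'w2',0)):
    im=cv2.imread(f'pics/{f}.png');hsv=cv2.cvtColor(im,cv2.COLOR_BGR2HSV)
    m=cv2.inRange(hsv,(100,110,40),(125,255,255)); m=cv2.morphologyEx(m,cv2.MORPH_CLOSE,np.ones((15,15)))
    k,l,st,c=cv2.connectedComponentsWithStats(m);i=1+np.argmax(st[1:,4]);r=cv2.minAreaRect(np.argwhere(l==i)[:,::-1].astype(np.float32));b=cv2.boxPoints(r)
    P=cast('x',b,30,W);print(n,'tray',np.round(P,0).tolist(),'c',np.round(P.mean(0)),'sides',np.round(np.linalg.norm(np.diff(P,axis=0),axis=1)))
    hull=cv2.convexHull(np.argwhere(l==i)[:,::-1].astype(np.int32));t=np.zeros(m.shape,np.uint8);cv2.fillConvexPoly(t,hull,1)
    g=((hsv[...,1]<70)&(hsv[...,2]>90)&(t>0)).astype(np.uint8)
    k,l,st,c=cv2.connectedComponentsWithStats(g)
    for j in range(1,k):
        if st[j,4]>60: print(' keeper',np.round(c[j]),st[j,4],np.round(cast('x',c[j],17,W)[0]))
    d=((hsv[...,2]<75)&(hsv[...,1]<140)&(t>0)).astype(np.uint8)
    k,l,st,c=cv2.connectedComponentsWithStats(d)
    for j in range(1,k):
        if st[j,4]>10: print(' dark',np.round(c[j]),st[j,4],np.round(cast('x',c[j],9,W)[0]))
    red=cv2.inRange(hsv,(0,150,80),(6,255,255))|cv2.inRange(hsv,(174,150,80),(180,255,255))
    k,l,st,c=cv2.connectedComponentsWithStats(red)
    for j in range(1,k):
        if st[j,4]>150: print(' red',np.round(c[j]),st[j,4],np.round(cast('x',c[j],60,W)[0]))
E
```

```text
hose low (array([494., 218., 141.]), np.float64(14.0)) (array([504., 196., 166.]), np.float64(12.0))
hose on tray thin, scene (330,172) (array([554.,  52., 154.]), np.float64(62.0))
w1 tray [[469.0, 203.0, 30.0], [608.0, 143.0, 30.0], [568.0, -101.0, 30.0], [423.0, -59.0, 30.0]] c [517.  47.  30.] sides [151. 247. 151.]
 keeper [119.  80.] 271 [559.  38.  17.]
 keeper [ 97. 105.] 251 [518.  84.  17.]
 keeper [ 69. 124.] 266 [487. 139.  17.]
 keeper [122. 128.] 235 [480.  47.  17.]
 dark [47. 64.] 18 [584. 162.   9.]
 red [335. 123.] 467 [ 488. -322.   60.]
w2 tray [[467.0, 185.0, 30.0], [609.0, 148.0, 30.0], [568.0, -84.0, 30.0], [419.0, -65.0, 30.0]] c [516.  46.  30.] sides [147. 236. 151.]
 keeper [335.  78.] 236 [559.  36.  17.]
 keeper [308. 104.] 212 [517.  82.  17.]
 keeper [277. 122.] 209 [487. 137.  17.]
 keeper [329. 127.] 202 [480.  45.  17.]
 red [629. 130.] 665 [ 476. -436.   60.]
 red [554. 123.] 428 [ 487. -313.   60.]
```

```bash
python3 - <<'E'
from h import *
im=snap('scene','s2');s=snap('side','sd2')
cv2.imwrite('pics/s2c.png',np.hstack([im[0:330,150:480],s[:330,180:600]]))
E
```

```text
(no output)
```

View pics/s2c.png

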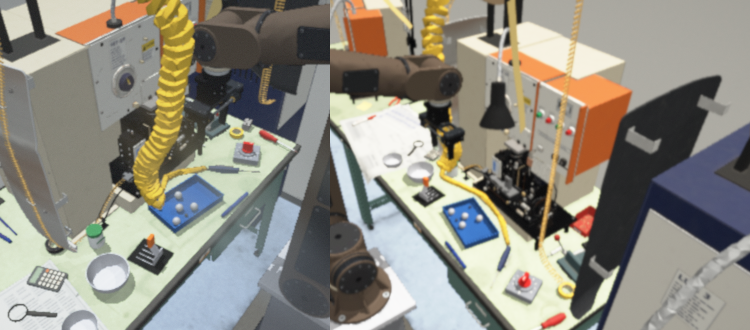

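The scene view (left) shows the thick hose hanging from above down to (155,200), unmoved. The side view (right) shows all things clearly: its bottom bend is at (448,165), the scoop at (428,188), the dish at (418,172) and the tray at (470,222). Triangulating scene with side.

```bash
cat >> h.py <<'E'
def ray(ci,uv):
    K=np.array(ci['K']);T=np.array(ci['cam_to_world']);d=T[:3,:3]@np.linalg.inv(K)@np.r_[uv,1.];return T[:3,3],d/np.linalg.norm(d)
def tri(c1,u1,c2,u2):
    a,d=ray(c1,u1);b,e=ray(c2,u2)
    s=np.linalg.lstsq(np.c_[d,-e],b-a,rcond=None)[0];p=a+s[0]*d;q=b+s[1]*e;return np.round((p+q)/2),np.round(np.linalg.norm(p-q))
E
python3 - <<'E'
from h import *
S=camera_info('scene');D=camera_info('side')
for n,a,b in [('hose bot',(305,203),(297,168)),('hose top',(322,25),(286,10)),('hosemid?',(325,70),(292,55)),('scoop handle',(300,239),(277,181)),('knob',(398,146),(375,278)),('thin on tray',(335,172),(345,200))]:
    print(n,tri(S,a,D,b))
im=cv2.imread('pics/sd2.png');im2=cv2.imread('pics/s2.png')
c=np.hstack([cv2.resize(im[40:240,230:380],None,fx=2.6,fy=2.6,interpolation=2),cv2.resize(im2[130:330,220:370],None,fx=2.6,fy=2.6,interpolation=2)]);print(c.shape);cv2.imwrite('pics/sdc.png',c)
E
```

```text
hose bot (array([515., 221., 169.]), np.float64(25.0))
hose top (array([477., 196., 755.]), np.float64(96.0))
hosemid? (array([481., 179., 634.]), np.float64(75.0))
scoop handle (array([466., 294.,  87.]), np.float64(0.0))
knob (array([ 485., -323.,   53.]), np.float64(4.0))
thin on tray (array([580.,  -6., 111.]), np.float64(50.0))
(520, 780, 3)
```

View pics/sdc.png

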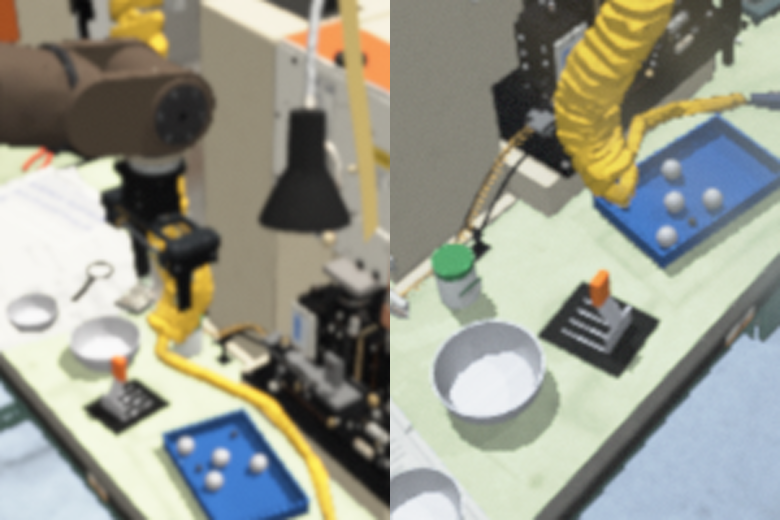

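The crops show the scoop with its back plate towards the tray/robot side and the rods pointing away. The second dark ball in the side crop is at (232,435), the other at (197,468). The hose ends just beyond the tray's far-left corner.

```bash
python3 - <<'E'
from h import *
S=camera_info('scene');D=camera_info('side')
for uv in [(299,172),(318,100),(322,40)]:
    o,d=ray(S,uv)
    for z in range(120,760,80):
        p=o+d*(z-o[2])/d[2]; print(uv,np.round(p),np.round(proj('side',p)[0]))
# mat/dish from scene, scoop rods
im=cv2.imread('pics/s2.png');hsv=cv2.cvtColor(im,cv2.COLOR_BGR2HSV)
m=((hsv[...,2]<70)).astype(np.uint8);m[:225]=0;m[285:]=0;m[:,:270]=0;m[:,335:]=0
m=cv2.morphologyEx(m,cv2.MORPH_CLOSE,np.ones((13,13)))
k,l,st,c=cv2.connectedComponentsWithStats(m);i=1+np.argmax(st[1:,4]);b=cv2.boxPoints(cv2.minAreaRect(np.argwhere(l==i)[:,::-1].astype(np.float32)))
pts=np.argwhere(l==i)[:,::-1];w=cast('scene',pts,3)[:,:2].astype(np.float32);print('mat',st[i],cv2.minAreaRect(w))
E
```

```text
(299, 172) [643.  93. 120.] [338. 184.]
(299, 172) [583. 156. 200.] [317. 166.]
(299, 172) [523. 219. 280.] [295. 147.]
(299, 172) [463. 282. 360.] [273. 127.]
(299, 172) [403. 344. 440.] [248. 106.]
(299, 172) [343. 407. 520.] [223.  84.]
(299, 172) [283. 470. 600.] [196.  61.]
(299, 172) [223. 533. 680.] [168.  37.]
(318, 100) [ 878. -301.  120.] [451. 214.]
(318, 100) [ 798. -204.  200.] [421. 193.]
(318, 100) [ 718. -107.  280.] [389. 170.]
(318, 100) [638. -11. 360.] [356. 147.]
(318, 100) [558.  86. 440.] [322. 123.]
(318, 100) [477. 183. 520.] [287.  98.]
(318, 100) [397. 279. 600.] [250.  71.]
(318, 100) [317. 376. 680.] [212.  44.]
(322, 40) [1227. -762.  120.] [626. 249.]
(322, 40) [1117. -625.  200.] [579. 223.]
(322, 40) [1007. -489.  280.] [531. 196.]
(322, 40) [ 897. -353.  360.] [483. 168.]
(322, 40) [ 786. -216.  440.] [433. 140.]
(322, 40) [676. -80. 520.] [382. 111.]
(322, 40) [566.  56. 600.] [329.  82.]
(322, 40) [456. 193. 680.] [276.  52.]
mat [278 240  44  34 760] ((464.9107666015625, 299.7454528808594), (113.76000213623047, 90.05900573730469), 7.399385452270508)
```

Emit:
move_arm([
  [[2.5,1,0],[0,0,0],1],
  [[2.5,0.6,0],[0,0,0],1],
  [[0,0.4,0],[0,0,0],1],
  [[0,0.4,0],[0,0,0],1],
  [[0,0,0],[0,0,0],1],
])

```text
t: 2.65
eef_pos: [469.3, 87.1, 348.5]
tcp_rot: [3.141, 0.0, -0.001]
ft_force: [-0.1, -0.3, -0.0]
opening: 1.001
grip_force: 0.0
```

Emit:
move_arm([
  [[0,0.4,0],[0,0,0],1],
  [[0,0.4,0],[0,0,0],1],
  [[0,0.4,0],[0,0,0],1],
  [[0,0,0],[0,0,0],1],
])

```text
t: 3.05
eef_pos: [469.7, 100.0, 348.6]
tcp_rot: [3.142, -0.0, 0.0]
ft_force: [-0.2, -0.0, -0.3]
opening: 0.999
grip_force: 0.0
```

Emit:
move_arm([
  [[0,0.4,0],[0,0,0],1],
  [[0,0.4,0],[0,0,0],1],
  [[0,0.4,0],[0,0,0],1],
  [[0,0,0],[0,0,0],1],
])

```text
t: 3.45
eef_pos: [469.9, 112.1, 348.4]
tcp_rot: [3.142, 0.0, -0.0]
ft_force: [-0.8, -0.6, -0.8]
opening: 1.0
grip_force: 0.0
```

Emit:
move_arm([
  [[0,0.5,0],[0,0,0],1],
  [[0,0.5,0],[0,0,0],1],
  [[0,0.5,0],[0,0,0],1],
  [[0,0,0],[0,0,0],1],
])

```text
t: 3.85
eef_pos: [469.9, 127.2, 348.4]
tcp_rot: [3.142, 0.0, 0.0]
ft_force: [0.2, 0.1, 0.6]
opening: 1.0
grip_force: 0.0
```

Emit:
move_arm([
  [[0,0.5,0],[0,0,0],1],
  [[0,0.5,0],[0,0,0],1],
  [[0,0.5,0],[0,0,0],1],
  [[0,0,0],[0,0,0],1],
])

```text
t: 4.25
eef_pos: [469.9, 142.1, 348.4]
tcp_rot: [3.142, 0.0, 0.0]
ft_force: [-0.4, 0.8, 0.1]
opening: 1.004
grip_force: 0.0
```

```bash
python3 - <<'E'
from h import *
snap('scene','s3');s=snap('wrist','w3');d=cv2.imread('pics/s3.png');sd=snap('side','sd3')
cv2.imwrite('pics/p3.png',np.vstack([np.hstack([d[0:280,200:480],sd[0:280,160:480]]),s[:280,20:620]]))
E
```

```text
(no output)
```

View pics/p3.png

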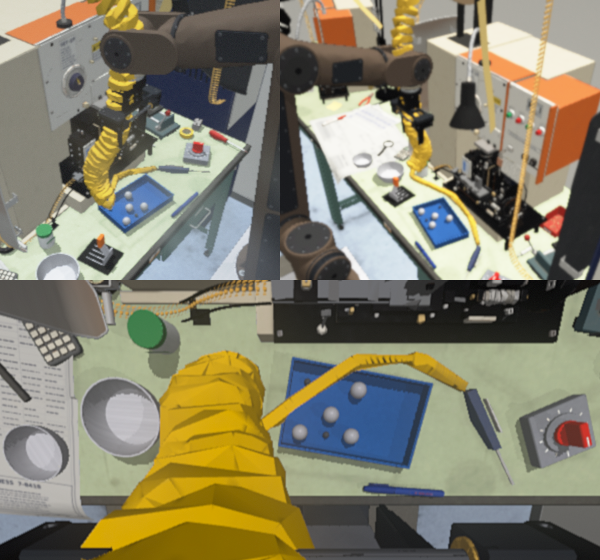

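The pictures show the gripper passing visually straight through the hose with no force, so the hose is only scenery. Going on to the scoop.

Emit:
move_arm([
  [[0.2,3,-2],[0,0,0],1],
  [[0.2,3,-2],[0,0,0],1],
  [[0.2,3,-2],[0,0,0],1],
  [[0.2,3,-2],[0,0,0],1],
  [[0.2,3,-2],[0,0,0],1],
  [[0,0,0],[0,0,0],1],
])

```text
t: 5.0
eef_pos: [479.0, 293.6, 245.6]
tcp_rot: [3.14, 0.004, 0.002]
ft_force: [-1.6, -0.2, -0.1]
opening: 1.0
grip_force: 0.0
```

```bash
python3 - <<'E'
from h import *
W=camera_info('wrist');im=snap('wrist','w4');np.save('w4.npy',W['cam_to_world']);print(np.round(W['cam_to_world'],3).tolist(),state()['eef_pos'],state()['joints'])
E
```

```text
[[0.0, -0.965, -0.262, 552.522], [-1.0, 0.0, -0.002, 294.645], [0.002, 0.262, -0.965, 449.488], [0.0, 0.0, 0.0, 1.0]] [479.34321225 292.37686124 247.05183903] [ 4.30133313e-01  3.39019765e-01  1.62414859e+00 -1.34114979e-04
  1.18115055e+00  1.99961672e+00]
```

View pics/w4.png

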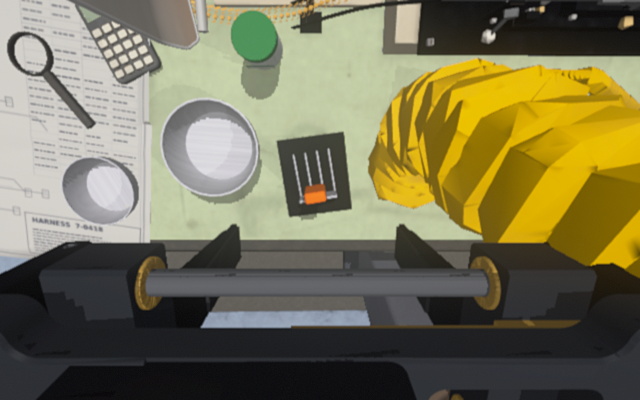

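The wrist view shows the scoop on the mat at (315,175), orange handle at (316,193), rods pointing up (+x), the dish at (210,147) and the jar at (254,37).

```bash
python3 - <<'E'
from h import *
W=camera_info('wrist');im=cv2.imread('pics/w4.png');hsv=cv2.cvtColor(im,cv2.COLOR_BGR2HSV)
o=cv2.inRange(hsv,(4,170,120),(14,255,255));o[:,360:]=0;o[:170]=0;o[215:]=0
p=np.argwhere(o)[:,::-1];print('orange',len(p),p.min(0),p.max(0),cv2.minAreaRect(p.astype(np.float32)))
# top face brighter
v=hsv[...,2][o>0];print(np.percentile(v,[10,50,90]))
for z in(106,92): print(z,np.round(cast('w',p,z,W).mean(0),1))
m=np.zeros(o.shape,np.uint8);m[125:222,270:358]=(hsv[125:222,270:358,2]<60);m=cv2.morphologyEx(m,cv2.MORPH_CLOSE,np.ones((21,21)))
r=cv2.minAreaRect(cast('w',np.argwhere(m)[:,::-1],3,W)[:,:2].astype(np.float32));print('mat',r)
g=((hsv[...,2]>130)&(hsv[...,1]<60)).astype(np.uint8);g[:140]=0;g[200:]=0;g[:,:285]=0;g[:,345:]=0
k,l,st,c=cv2.connectedComponentsWithStats(g)
for j in range(1,k):
    if st[j,4]>25:
        q=cast('w',np.argwhere(l==j)[:,::-1],6,W)[:,:2].astype(np.float32);d=cv2.fitLine(q,2,0,.1,.1).ravel();print('rod',st[j],np.round(d,2),np.degrees(np.arctan(d[1]/d[0])))
G=cv2.inRange(hsv,(50,90,40),(80,255,255));G[:,290:]=0;G[70:]=0
print('jar',np.round(cast('w',np.argwhere(G)[:,::-1],72,W).mean(0)))
gray=(hsv[...,1]<40)&(hsv[...,2]>70)
d=gray.astype(np.uint8);d[:,:152]=0;d[:,268:]=0;d[:90]=0;d[205:]=0;d=cv2.morphologyEx(d,cv2.MORPH_OPEN,np.ones((5,5)))
k,l,st,c=cv2.connectedComponentsWithStats(d);i=1+np.argmax(st[1:,4]);h=cv2.convexHull(np.argwhere(l==i)[:,::-1].astype(np.int32))
w=cast('w',h[:,0],45,W)[:,:2].astype(np.float32);print('dish',st[i],cv2.minEnclosingCircle(w),cv2.fitEllipse(w))
E
```

```text
orange 353 [304 184] [325 203] ((314.5540466308594, 193.82432556152344), (17.919490814208984, 21.20747184753418), 80.53767395019531)
[154. 229. 244.]
106 [465.5 296.  106. ]
92 [461.9 296.1  92. ]
mat ((452.58843994140625, 298.1124267578125), (90.22423553466797, 93.42325592041016), 12.201870918273926)
rod [328 148   8  43  82] [9.9000e-01 1.7000e-01 4.7899e+02 2.7203e+02] 9.520573
rod [316 151   7  33  67] [9.9000e-01 1.7000e-01 4.8236e+02 2.9036e+02] 9.644691
rod [304 153   8  33  64] [9.9000e-01 1.7000e-01 4.7903e+02 3.0757e+02] 9.599555
rod [293 155   9  42  77] [9.9000e-01 1.7000e-01 4.7005e+02 3.2386e+02] 9.525163
rod [327 194  10   5  34] [ 1.9000e-01 -9.8000e-01  4.3691e+02  2.7091e+02] -78.896774
jar [644. 366.  72.]
dish [ 159   97  101  101 7884] ((512.8600463867188, 438.74652099609375), 67.41706085205078) ((512.915771484375, 438.8077697753906), (134.0435333251953, 134.14398193359375), 141.17416381835938)
```

```bash
python3 - <<'E'
from h import *
W=camera_info('wrist');im=cv2.imread('pics/w4.png')
q=cast('w',[(277,140),(343.5,132),(352,208),(290,215.5)],3,W);print(np.round(q),np.round(q.mean(0)),np.linalg.norm(np.diff(q,axis=0),axis=1))
print(np.round(cast('w',[(329,148),(317,151),(305,153.5),(294,155.5)],4,W)))
print(np.round(cast('w',[(327.5,195),(299,204)],33,W)))
E
```

```text
[[522. 353.   3.]
 [533. 255.   3.]
 [417. 239.   3.]
 [405. 336.   3.]] [469. 295.   3.] [ 98.66726234 117.59073254  98.38242085]
[[510. 276.   4.]
 [506. 293.   4.]
 [502. 311.   4.]
 [499. 328.   4.]]
[[446. 278.  33.]
 [432. 320.  33.]]
```

Emit:
move_arm([
  [[-0.2,0,-0.8],[0,0,8.3],1],
  [[-0.2,0,-0.8],[0,0,8.3],1],
  [[-0.2,0,-0.8],[0,0,8.3],1],
  [[-0.2,0,-0.8],[0,0,8.3],1],
  [[-0.2,0,-0.8],[0,0,8.3],1],
  [[-0.2,0.1,-0.8],[0,0,8.3],1],
  [[-0.2,0.1,-0.8],[0,0,8.3],1],
  [[-0.2,0.1,-0.8],[0,0,8.3],1],
  [[-0.1,0,-0.8],[0,0,8.3],1],
  [[0,0,-0.8],[0,0,8.3],1],
])

```text
t: 6.05
eef_pos: [463.3, 293.7, 169.2]
tcp_rot: [3.14, -0.001, 1.453]
ft_force: [-0.4, 0.4, -0.0]
opening: 0.997
grip_force: 0.0
```

Emit:
move_arm([
  [[0,0,0],[0,0,8.3],1],
  [[0,0,0],[0,0,8.3],1],
  [[0,0,0],[0,0,0],1],
  [[0,0,0],[0,0,0],1],
])

```text
t: 6.45
eef_pos: [463.3, 294.0, 169.1]
tcp_rot: [3.14, -0.0, 1.733]
ft_force: [-0.2, 0.3, 0.2]
opening: 0.999
grip_force: 0.0
```

Emit:
move_arm([
  [[-0.1,0.1,-3],[0,0,0.3],1],
  [[0,0.1,-3],[0,0,0],1],
  [[0,0,-2],[0,0,0],1],
  [[0,0,-1.3],[0,0,0],1],
  [[0,0,0],[0,0,0],1],
  [[0,0,0],[0,0,0],0.3],
  [[0,0,0],[0,0,0],0],
  [[0,0,0],[0,0,0],0],
  [[0,0,0],[0,0,0],0],
  [[0,0,0],[0,0,0],0],
])

```text
t: 7.45
eef_pos: [462.0, 296.6, 75.8]
tcp_rot: [3.141, -0.0, 1.743]
ft_force: [0.2, -0.1, -0.2]
opening: 0.64
grip_force: 0.0
```

Emit:
move_arm([
  [[0,0,0],[0,0,0],0],
  [[0,0,0],[0,0,0],0],
  [[0,0,0],[0,0,0],0],
  [[0,0,0],[0,0,0],0],
])

```text
t: 7.85
eef_pos: [461.9, 296.6, 75.4]
tcp_rot: [3.142, 0.0, 1.743]
ft_force: [1.1, 0.0, 0.4]
opening: 0.298
grip_force: 0.0
```

Emit:
move_arm([
  [[0,0,0],[0,0,0],0],
  [[0,0,0],[0,0,0],0],
  [[0,0,0],[0,0,0],0],
  [[0,0,0],[0,0,0],0],
])

```text
t: 8.25
eef_pos: [461.9, 296.6, 75.5]
tcp_rot: [3.142, 0.0, 1.743]
ft_force: [-0.0, -0.1, -0.6]
opening: 0.015
grip_force: 0.0
```

```bash
python3 - <<'E'
from h import *
print(state()['opening'],state()['grip_force'])
w=snap('wrist','w5');d=snap('scene','s5');s=snap('side','sd5')
a=cv2.resize(d[200:300,230:380],None,fx=2.1,fy=2.1);b=cv2.resize(s[120:220,210:360],None,fx=2.1,fy=2.1)
cv2.imwrite('pics/p5.png',np.vstack([np.hstack([a,b])[:,:630],w[80:400,:630]]))
E
```

```text
0.014737482620906107 0.0
```

View pics/p5.png

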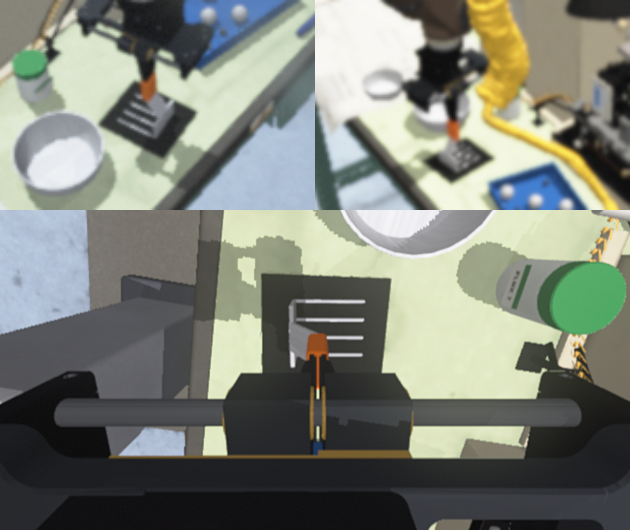

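```bash
python3 - <<'E'
from h import *
W=camera_info('wrist');im=cv2.imread('pics/w5.png');hsv=cv2.cvtColor(im,cv2.COLOR_BGR2HSV)
o=cv2.inRange(hsv,(4,150,80),(14,255,255));o[:,340:]=0;o[:200]=0;o[290:]=0;o[:,295:]=o[:,295:]
p=np.argwhere(o)[:,::-1];print(len(p),p.min(0),p.max(0))
print(np.round(cast('w',[(307,214),(328,214),(306,228),(328,228),(317,240)],106,W)),np.round(W['cam_to_world'],2).tolist())
# rods ends: rows in full img: +80-210
print(np.round(cast('w',[(364,171),(364,190),(364,208),(363,225)],5,W)))
print(proj('w',[[462,296,76],[462,296,95],[462,309,109]],W))
cv2.imwrite('pics/p5b.png',cv2.resize(im[150:300,240:400],None,fx=4,fy=4,interpolation=2))
E
```

```text
568 [307 203] [328 258]
[[453. 313. 106.]
 [466. 315. 106.]
 [454. 303. 106.]
 [467. 306. 106.]
 [462. 297. 106.]] [[0.99, 0.16, 0.04, 449.74], [0.17, -0.95, -0.25, 368.64], [-0.0, 0.26, -0.97, 279.65], [0.0, 0.0, 0.0, 1.0]]
[[500. 330.   5.]
 [504. 313.   5.]
 [508. 295.   5.]
 [510. 278.   5.]]
[[317.16800654 224.77614962]
 [317.13297637 234.57373883]
 [320.7442298  223.41546999]]
```

View pics/p5b.png

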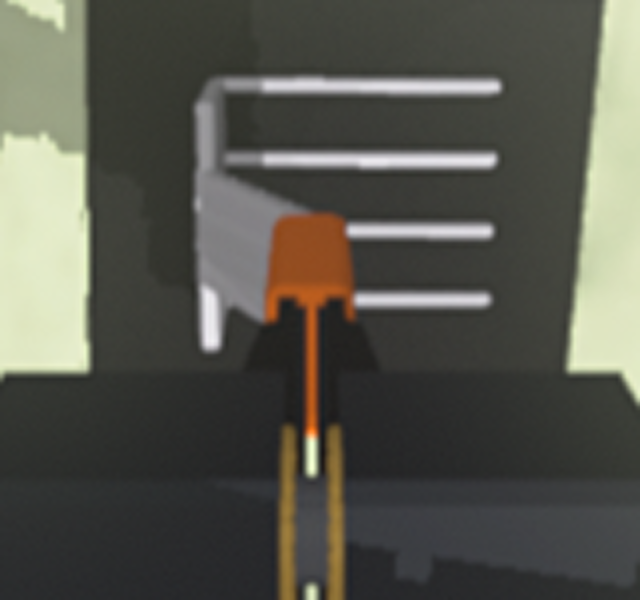

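The crop shows the closed finger tips over the middle of the handle's top face with orange on both sides. The gripper apparently closed without meeting the handle. I compare the orange areas before and after numerically.

```bash
python3 - <<'E'
from h import *
def om(f,x0,x1,y0,y1):
    im=cv2.imread(f'pics/{f}.png');h=cv2.cvtColor(im,cv2.COLOR_BGR2HSV);o=cv2.inRange(h,(3,140,90),(15,255,255))[y0:y1,x0:x1];p=np.argwhere(o)[:,::-1]+[x0,y0];return len(p),p.min(0),p.max(0),p.mean(0).round(1)
for f in('scene0','s2','s3','s5'):print(f,om(f,285,320,225,265))
for f in('sd2','sd3','sd5'):print(f,om(f,260,300,165,210))
P=[[462,296,76],[462,296,109],[462,296,65],[455,283,109],[469,309,109]]
print(proj('scene',P).round(1).tolist());print(proj('side',P).round(1).tolist())
E
```

```text
scene0 (73, array([297, 234]), array([303, 247]), array([300.2, 240.4]))
s2 (71, array([297, 234]), array([303, 246]), array([300.2, 240.3]))
s3 (69, array([297, 234]), array([303, 246]), array([300.3, 240.3]))
s5 (60, array([297, 235]), array([303, 246]), array([300.2, 241. ]))
sd2 (35, array([273, 178]), array([277, 185]), array([275.3, 181.3]))
sd3 (35, array([273, 178]), array([277, 185]), array([275.3, 181.3]))
sd5 (37, array([273, 177]), array([277, 185]), array([275.2, 181.1]))
[[300.6, 242.1], [300.1, 235.5], [300.8, 244.2], [304.7, 234.0], [295.5, 237.0]]
[[276.2, 183.1], [275.6, 177.1], [276.4, 185.1], [275.8, 179.2], [275.5, 175.0]]
```

Emit:
move_arm([
  [[0,0,0.5],[0,0,0],0],
  [[0,0,0.5],[0,0,0],0],
  [[0,0,0],[0,0,0],0],
])

```text
t: 8.7
eef_pos: [462.3, 296.8, 86.4]
tcp_rot: [3.14, -0.0, 1.743]
ft_force: [0.5, -0.2, 0.3]
opening: 0.003
grip_force: 0.0
```

```bash
python3 - <<'E'
from h import *
s=state();print(s['ft_force'],s['opening'],s['grip_force'],s['eef_pos'])
for n,b in(('scene',(285,320,225,265)),('side',(260,300,160,210))):
    im=snap(n,n+'6');h=cv2.cvtColor(im,cv2.COLOR_BGR2HSV);x0,x1,y0,y1=b
    p=np.argwhere(cv2.inRange(h,(3,140,90),(15,255,255))[y0:y1,x0:x1])[:,::-1]+[x0,y0];print(n,len(p),p.min(0),p.max(0),p.mean(0))
E
```

```text
[ 0.52234935 -0.19982665  0.29912962] 0.002647543696260401 0.0 [462.27161397 296.76679486  86.36100602]
scene 71 [297 234] [303 246] [300.21126761 240.33802817]
side 39 [273 176] [277 185] [275.23076923 180.82051282]
```

Emit:
move_arm([
  [[0,0,3],[0,0,0],0],
  [[0,0,3],[0,0,0],0],
  [[0,-4,0],[0,0,0],0],
  [[-1,-4,0],[0,0,0],0],
  [[0,0,-4],[0,0,0],0],
  [[0,0,-4],[0,0,0],0],
  [[0,0,-4],[0,0,0],0],
  [[0,0,-1.5],[0,0,0],0],
  [[0,0,0],[0,0,0],0],
])

```text
t: 9.7
eef_pos: [450.8, 216.1, 8.5]
tcp_rot: [-3.138, 0.001, 1.743]
ft_force: [1.1, -0.2, 0.4]
opening: 0.002
grip_force: 0.0
```

Emit:
move_arm([
  [[0,0,-0.4],[0,0,0],0],
  [[0,0,-0.3],[0,0,0],0],
  [[0,0,-0.3],[0,0,0],0],
  [[0,0,-0.2],[0,0,0],0],
  [[0,0,0],[0,0,0],0],
])

```text
t: 10.2
eef_pos: [451.9, 216.6, -1.4]
tcp_rot: [3.141, -0.0, 1.743]
ft_force: [1.7, -0.1, 1.2]
opening: 0.003
grip_force: 0.0
```

Emit:
move_arm([
  [[0,0,-0.3],[0,0,0],0],
  [[0,0,-0.3],[0,0,0],0],
  [[0,0,0],[0,0,0],0],
  [[0,0,0],[0,0,0],0],
])

```text
t: 10.6
eef_pos: [451.9, 216.6, -7.6]
tcp_rot: [-3.141, 0.0, 1.743]
ft_force: [0.5, -0.1, -0.5]
opening: 0.003
grip_force: 0.0
```

```bash
python3 - <<'E'
from h import *
d=snap('scene','s7');s=snap('side','sd7');w=snap('wrist','w7')
pts=[[452,216.6,0],[452,216.6,50],[452,216.6,100]]
a=proj('scene',pts);b=proj('side',pts);c=proj('wrist',pts);print(a,b,c)
f=lambda im,p,r,k:cv2.resize(im[int(p[1])-r:int(p[1])+r,int(p[0])-r:int(p[0])+r],(k,k),interpolation=2)
def mk(im,P):
    im=im.copy()
    for p in P: cv2.circle(im,tuple(int(v) for v in p),0,(255,0,255),-1)
    return im
cv2.imwrite('pics/p7.png',np.hstack([f(mk(d,a),a[1],38,400),f(mk(s,b),b[1],38,400)]))
E
```

```text
[[319.53204781 242.41438007]
 [319.37452548 233.07003804]
 [319.20779645 223.17954755]] [[284.96474581 207.13454991]
 [284.19988955 198.38381368]
 [283.40483803 189.28761273]] [[317.2490668  227.37627611]
 [317.16707451 259.85174306]
 [317.01453771 320.26845288]]
```

View pics/p7.png

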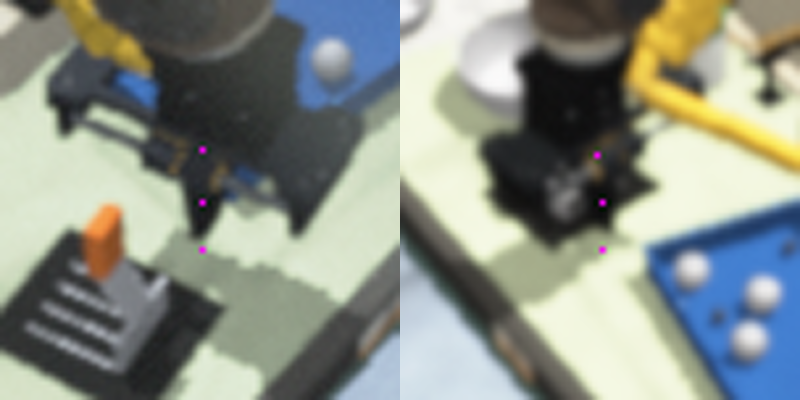

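Both views show the finger tips floating 15–25 mm above the bench although the reported TCP is −7.6, so the real tips sit well above the reported TCP. I calibrate by touching the bench gently.

Emit:
move_arm([
  [[0,0,-0.4],[0,0,0],0],
  [[0,0,-0.4],[0,0,0],0],
  [[0,0,-0.3],[0,0,0],0],
  [[0,0,-0.2],[0,0,0],0],
  [[0,0,0],[0,0,0],0],
])

```text
t: 11.25
eef_pos: [451.7, 216.5, -20.9]
tcp_rot: [-3.141, 0.0, 1.743]
ft_force: [0.1, -0.2, 1.0]
opening: 0.006
grip_force: 0.0
```

Emit:
move_arm([
  [[0,0,-0.2],[0,0,0],0],
  [[0,0,-0.2],[0,0,0],0],
  [[0,0,0],[0,0,0],0],
])

```text
t: 11.55
eef_pos: [451.8, 216.5, -24.7]
tcp_rot: [-3.141, 0.0, 1.743]
ft_force: [0.3, -0.5, 0.9]
opening: 0.004
grip_force: 0.0
```

Emit:
move_arm([
  [[0,0,-0.2],[0,0,0],0],
  [[0,0,-0.2],[0,0,0],0],
  [[0,0,0],[0,0,0],0],
])

```text
t: 11.85
eef_pos: [451.8, 216.5, -28.8]
tcp_rot: [-3.141, 0.0, 1.743]
ft_force: [-0.5, 0.8, -0.1]
opening: 0.004
grip_force: 0.0
```

Emit:
move_arm([
  [[0,0,-0.2],[0,0,0],0],
  [[0,0,-0.2],[0,0,0],0],
  [[0,0,0],[0,0,0],0],
])

```text
t: 12.15
eef_pos: [451.8, 216.5, -32.8]
tcp_rot: [-3.141, 0.0, 1.743]
ft_force: [0.9, 1.1, 0.3]
opening: 0.008
grip_force: 0.0
```

Emit:
move_arm([
  [[0,0,-0.1],[0,0,0],0],
  [[0,0,-0.1],[0,0,0],0],
  [[0,0,0],[0,0,0],0],
])

```text
t: 12.45
eef_pos: [452.0, 216.6, -33.9]
tcp_rot: [3.141, -0.0, 1.743]
ft_force: [-2.3, -0.9, 10.6]
opening: 0.006
grip_force: 5.4
```

Emit:
move_arm([
  [[0,0,-0.1],[0,0,0],0],
  [[0,0,-0.1],[0,0,0],0],
  [[0,0,0],[0,0,0],0],
])

```text
t: 12.75
eef_pos: [452.0, 216.6, -34.1]
tcp_rot: [3.14, -0.0, 1.743]
ft_force: [-7.9, -4.6, 42.7]
opening: 0.005
grip_force: 21.2
```

Contact came at reported z = −33.8, so the real tips are 34 mm above the reported TCP. Backing off and regripping with that correction.

Emit:
move_arm([
  [[0,0,4],[0,0,0],0],
  [[0,0,4.5],[0,0,0],1],
  [[0,0,4.5],[0,0,0],1],
  [[0,0,4.5],[0,0,0],1],
  [[0,4,0],[0,0,0],1],
  [[1,4,0],[0,0,0],1],
  [[0,0,0],[0,0,0],1],
  [[0,0,0],[0,0,0],1],
  [[0,0,0],[0,0,0],1],
  [[0,0,0],[0,0,0],1],
])

```text
t: 13.75
eef_pos: [461.7, 295.7, 138.4]
tcp_rot: [-3.141, 0.0, 1.742]
ft_force: [0.5, 0.5, -0.5]
opening: 0.704
grip_force: 0.0
```

Emit:
move_arm([
  [[0,0,0],[0,0,0],1],
  [[0,0,0],[0,0,0],1],
  [[0,0,-3],[0,0,0],1],
  [[0,0,-3],[0,0,0],1],
  [[0,0,-2.5],[0,0,0],1],
  [[0,0,-1.1],[0,0,0],1],
  [[0,0,0],[0,0,0],0],
  [[0,0,0],[0,0,0],0],
  [[0,0,0],[0,0,0],0],
  [[0,0,0],[0,0,0],0],
])

```text
t: 14.75
eef_pos: [462.3, 296.8, 43.5]
tcp_rot: [3.14, -0.0, 1.743]
ft_force: [-0.3, 0.3, -0.7]
opening: 0.72
grip_force: 0.0
```

Emit:
move_arm([
  [[0,0,0],[0,0,0],0],
  [[0,0,0],[0,0,0],0],
  [[0,0,0],[0,0,0],0],
  [[0,0,0],[0,0,0],0],
  [[0,0,0],[0,0,0],0],
  [[0,0,0],[0,0,0],0],
  [[0,0,0],[0,0,0],0],
  [[0,0,0],[0,0,0],0],
])

```text
t: 15.55
eef_pos: [461.8, 296.6, 42.4]
tcp_rot: [-3.141, 0.0, 1.743]
ft_force: [0.3, -0.3, -0.1]
opening: 0.146
grip_force: 30.0
```

Gripped: opening 0.146 is 14 mm, at 30 N. Now a precise tray pose from w2.

```bash
python3 - <<'E'
from h import *
W={'K':camera_info('wrist')['K'],'cam_to_world':np.load('w2.npy')}
im=cv2.imread('pics/w2.png');hsv=cv2.cvtColor(im,cv2.COLOR_BGR2HSV)
m=cv2.inRange(hsv,(100,110,40),(125,255,255));m[180:]=0
k,l,st,c=cv2.connectedComponentsWithStats(cv2.morphologyEx(m,cv2.MORPH_CLOSE,np.ones((5,5))));i=1+np.argmax(st[1:,4]);p=np.argwhere(l==i)[:,::-1]
w=cast('w',p,30,W)[:,:2].astype(np.float32);r=cv2.minAreaRect(w);print(st[i],r)
h=cv2.approxPolyDP(cv2.convexHull(p.astype(np.int32)),5,True)[:,0];print(np.c_[h,cast('w',h,30,W)[:,:2]].round(0).tolist())
E
```

```text
[  255    54   155   106 10905] ((516.0401611328125, 46.865753173828125), (237.08709716796875, 147.83782958984375), 79.93975830078125)
[[409.0, 71.0, 568.0, -81.0], [388.0, 159.0, 425.0, -56.0], [255.0, 135.0, 466.0, 175.0], [260.0, 89.0, 540.0, 163.0], [320.0, 54.0, 593.0, 64.0]]
```

The tray is at centre (516,47), size 237×148, long axis at 79.9°. I lift the scoop, turn it by 70° and carry it to the tray's free end.

Emit:
move_arm([
  [[0,0,3],[0,0,0],0],
  [[0,0,4],[0,0,0],0],
  [[0,0,2],[0,0,7],0],
  [[0,-4,0],[0,0,8],0],
  [[0,-4,0],[0,0,8],0],
  [[0,-4,0],[0,0,8],0],
  [[0,-4,0],[0,0,8],0],
  [[0,-4,0],[0,0,8],0],
  [[0,-4,0],[0,0,8],0],
  [[0,-4,0],[0,0,8],0],
])

```text
t: 16.55
eef_pos: [461.7, 18.1, 132.5]
tcp_rot: [3.141, -0.0, 2.837]
ft_force: [0.7, -0.3, -2.2]
opening: 0.145
grip_force: 30.0
```

Emit:
move_arm([
  [[0,-2.4,0],[0,0,7],0],
  [[0,-2,0],[0,0,0],0],
  [[0,0,0],[0,0,0],0],
  [[0,0,0],[0,0,0],0],
])

```text
t: 16.95
eef_pos: [461.8, -24.3, 132.4]
tcp_rot: [3.141, -0.0, 2.952]
ft_force: [0.2, 0.3, -1.5]
opening: 0.147
grip_force: 30.0
```

```bash
cat >> h.py <<'E'
TC=np.array([516.,46.9]);EY=np.array([.1747,.9846]);EX=np.array([.9846,-.1747])
def tray(p): d=np.asarray(p)[...,:2]-TC; return np.stack([d@EX,d@EY],-1)
def w_of(x,y): return TC+x*EX+y*EY
def keepers(n,im,ci=None,box=None):
    """bright balls within tray outline (or world box)"""
    ci=ci or camera_info(n);hsv=cv2.cvtColor(im,cv2.COLOR_BGR2HSV)
    g=((hsv[...,1]<75)&(hsv[...,2]>85)).astype(np.uint8)
    t=np.zeros(g.shape,np.uint8);c=[np.r_[w_of(x,y),15] for x,y in((-73,-118),(73,-118),(73,118),(-73,118))]
    cv2.fillConvexPoly(t,proj(n,c,ci).astype(np.int32),1)
    k,l,st,c=cv2.connectedComponentsWithStats(g*t);out=[]
    for j in range(1,k):
        if st[j,4]>12: p=cast(n,c[j],17,ci)[0]; out.append((st[j,4],tray(p).round(0).tolist(),c[j].round(0).tolist()))
    d=((hsv[...,2]<80)&(hsv[...,1]<150)).astype(np.uint8)
    return out
E
python3 - <<'E'
from h import *
print(state()['eef_pos'],state()['tcp_rot'])
for n in('scene','side','wrist'):
    ci=camera_info(n);im=snap(n,n+'8');print(n,keepers(n,im,ci))
E
```

```text
[461.84340022 -24.31365126 132.36209772] [ 3.14135667e+00 -3.90133714e-04  2.95242677e+00]
scene [(np.int32(80), [-2.0, -111.0], [358.0, 187.0]), (np.int32(85), [50.0, -3.0], [327.0, 193.0]), (np.int32(34), [52.0, 82.0], [309.0, 204.0]), (np.int32(56), [-38.0, -5.0], [344.0, 206.0]), (np.int32(49), [-8.0, 37.0], [329.0, 207.0]), (np.int32(45), [-46.0, 86.0], [326.0, 220.0])]
side [(np.int32(38), [-46.0, 89.0], [301.0, 211.0]), (np.int32(262), [1.0, 7.0], [319.0, 219.0])]
wrist [(np.int32(43), [-74.0, 99.0], [483.0, 155.0]), (np.int32(47), [-74.0, -54.0], [340.0, 157.0]), (np.int32(63), [-74.0, 33.0], [421.0, 156.0]), (np.int32(28), [-74.0, -105.0], [292.0, 158.0]), (np.int32(568), [-45.0, 86.0], [468.0, 182.0]), (np.int32(1609), [-24.0, -84.0], [313.0, 203.0]), (np.int32(504), [-36.0, -6.0], [383.0, 191.0]), (np.int32(49), [-43.0, 36.0], [422.0, 185.0]), (np.int32(490), [-5.0, 37.0], [420.0, 217.0]), (np.int32(90), [18.0, -35.0], [356.0, 237.0]), (np.int32(32), [40.0, 85.0], [458.0, 254.0])]
```

Emit:
move_arm([
  [[0.15,-0.3,-2],[0,0,0.8],0],
  [[0,0,-3],[0,0,0],0],
  [[0,0,-2],[0,0,0],0],
  [[0,0,-1.2],[0,0,0],0],
  [[0,0,-0.6],[0,0,0],0],
  [[0,0,0],[0,0,0],0],
  [[0,0,0],[0,0,0],0],
])

```text
t: 17.8
eef_pos: [463.8, -27.1, 44.9]
tcp_rot: [3.141, 0.001, 2.968]
ft_force: [0.4, 0.3, -1.9]
opening: 0.142
grip_force: 30.0
```

Emit:
move_arm([
  [[0,0,-0.2],[0,0,0],0],
  [[0,0,0],[0,0,0],0],
  [[0.09,0.49,0],[0,0,0],0],
  [[0.09,0.49,0],[0,0,0],0],
  [[0.09,0.49,0],[0,0,0],0],
  [[0.09,0.49,0],[0,0,0],0],
  [[0.09,0.49,0],[0,0,0],0],
  [[0.09,0.49,0],[0,0,0],0],
  [[0.09,0.49,0],[0,0,0],0],
  [[0.09,0.49,0],[0,0,0],0],
])

```text
t: 18.8
eef_pos: [470.8, 12.3, 42.4]
tcp_rot: [3.142, -0.0, 2.968]
ft_force: [-0.3, 0.1, -2.3]
opening: 0.145
grip_force: 30.0
```

Emit:
move_arm([
  [[0.09,0.49,0],[0,0,0],0],
  [[0.09,0.49,0],[0,0,0],0],
  [[0.09,0.49,0],[0,0,0],0],
  [[0.09,0.49,0],[0,0,0],0],
  [[0.09,0.49,0],[0,0,0],0],
  [[0.09,0.49,0],[0,0,0],0],
  [[0.09,0.49,0],[0,0,0],0],
  [[0.09,0.49,0],[0,0,0],0],
  [[0.09,0.49,0],[0,0,0],0],
  [[0.09,0.49,0],[0,0,0],0],
])

```text
t: 19.8
eef_pos: [479.8, 61.3, 42.4]
tcp_rot: [3.142, -0.0, 2.968]
ft_force: [-0.6, 0.1, -2.4]
opening: 0.145
grip_force: 30.0
```

```bash
python3 - <<'E'
from h import *
s=state();print(s['eef_pos'],tray(s['eef_pos']),s['tcp_rot'],s['ft_force'])
for n in('scene','wrist'):
    ci=camera_info(n);im=snap(n,n+'9');print(n,keepers(n,im,ci))
E
```

```text
[479.77220317  61.27619381  42.44532458] [-38.18140982   7.82580432] [ 3.14151668e+00 -5.18275996e-05  2.96787752e+00] [-0.5960128   0.13176631 -2.3922592 ]
scene [(np.int32(19), [38.0, -111.0], [350.0, 181.0]), (np.int32(20), [68.0, -35.0], [330.0, 186.0]), (np.int32(87), [43.0, -26.0], [333.0, 191.0]), (np.int32(22), [-35.0, -114.0], [365.0, 191.0]), (np.int32(244), [-31.0, 18.0], [337.0, 208.0]), (np.int32(22), [46.0, 69.0], [312.0, 203.0]), (np.int32(45), [-46.0, 86.0], [326.0, 220.0])]
wrist [(np.int32(20), [-73.0, -115.0], [158.0, 169.0]), (np.int32(2438), [-43.0, 18.0], [329.0, 207.0]), (np.int32(988), [-45.0, 86.0], [413.0, 204.0]), (np.int32(170), [-16.0, 41.0], [356.0, 238.0]), (np.int32(98), [26.0, -103.0], [188.0, 283.0]), (np.int32(105), [26.0, 19.0], [330.0, 283.0]), (np.int32(52), [33.0, 115.0], [440.0, 291.0]), (np.int32(415), [49.0, 3.0], [310.0, 307.0])]
```

Emit:
move_arm([
  [[0.09,0.49,0],[0,0,0],0],
  [[0.09,0.49,0],[0,0,0],0],
  [[0.09,0.49,0],[0,0,0],0],
  [[0.09,0.49,0],[0,0,0],0],
  [[0.09,0.49,0],[0,0,0],0],
  [[0.09,0.49,0],[0,0,0],0],
  [[0.09,0.49,0],[0,0,0],0],
  [[0.09,0.49,0],[0,0,0],0],
  [[0.09,0.49,0],[0,0,0],0],
  [[0.09,0.49,0],[0,0,0],0],
])

```text
t: 20.9
eef_pos: [488.8, 108.5, 43.5]
tcp_rot: [-3.139, 0.001, 2.97]
ft_force: [-6.3, -24.4, 30.0]
opening: 0.159
grip_force: 30.7
```

Emit:
move_arm([
  [[0.09,0.49,0],[0,0,0],0],
  [[0.09,0.49,0],[0,0,0],0],
  [[0.02,0.1,0],[0,0,0],0],
  [[0,0,0],[0,0,0],0],
  [[0,0,0],[0,0,0],0],
])

```text
t: 21.4
eef_pos: [491.4, 120.5, 43.5]
tcp_rot: [3.141, 0.002, 2.968]
ft_force: [-2.8, -4.8, 15.8]
opening: 0.146
grip_force: 30.0
```

```bash
python3 - <<'E'
from h import *
s=state();print(s['eef_pos'],tray(s['eef_pos']),s['tcp_rot'],s['ft_force'])
ims={}
for n in('scene','wrist','side'):
    ci=camera_info(n);im=snap(n,n+'10');ims[n]=im;print(n,keepers(n,im,ci))
a=cv2.resize(ims['scene'][165:265,280:400],None,fx=3,fy=3,interpolation=2);b=cv2.resize(ims['side'][160:260,260:380],None,fx=3,fy=3,interpolation=2)
w=ims['wrist'][100:380,180:540];w=cv2.resize(w,(360,280))
cv2.imwrite('pics/p10.png',np.vstack([np.hstack([a,b]),np.hstack([w,cv2.resize(ims['wrist'][150:290,230:410],(360,280),interpolation=2)])]))
E
```

```text
[491.38557051 120.51351415  43.54529303] [-37.0956482  68.1797252] [3.14127008e+00 2.02988560e-03 2.96772742e+00] [-2.82645532 -4.78091007 15.83600132]
scene [(np.int32(35), [46.0, -99.0], [346.0, 182.0]), (np.int32(87), [52.0, 15.0], [323.0, 195.0]), (np.int32(21), [40.0, -36.0], [335.0, 190.0]), (np.int32(17), [-36.0, -115.0], [365.0, 191.0]), (np.int32(228), [-29.0, 64.0], [328.0, 214.0]), (np.int32(23), [50.0, 98.0], [306.0, 207.0])]
wrist [(np.int32(19), [-73.0, -113.0], [84.0, 167.0]), (np.int32(2982), [-46.0, 77.0], [328.0, 201.0]), (np.int32(111), [-16.0, 100.0], [355.0, 236.0]), (np.int32(21), [19.0, -44.0], [186.0, 274.0]), (np.int32(590), [28.0, -55.0], [175.0, 284.0]), (np.int32(491), [29.0, 78.0], [328.0, 285.0]), (np.int32(25), [27.0, 50.0], [296.0, 282.0]), (np.int32(28), [39.0, 69.0], [318.0, 295.0]), (np.int32(69), [70.0, -66.0], [168.0, 325.0]), (np.int32(38), [70.0, 69.0], [318.0, 325.0])]
side [(np.int32(175), [-38.0, 78.0], [304.0, 212.0]), (np.int32(36), [13.0, 58.0], [317.0, 211.0]), (np.int32(40), [43.0, -0.0], [329.0, 218.0])]
```

View pics/p10.png

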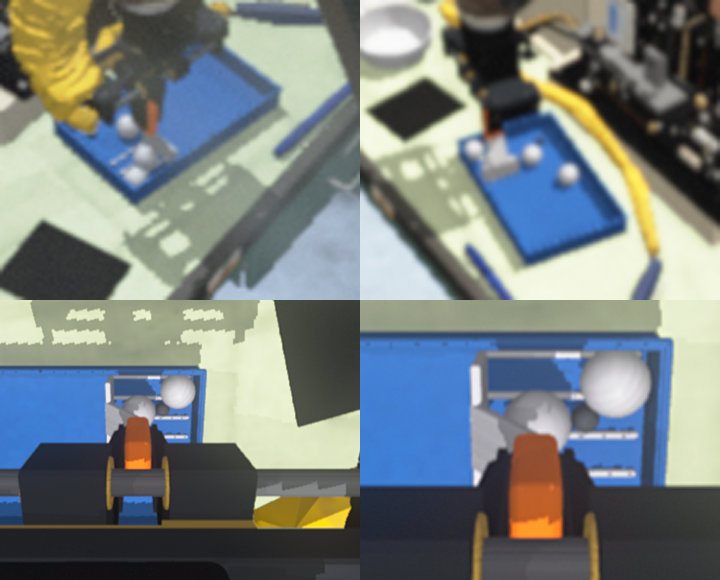

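The crops show two keepers in the scoop: K3 in the outer slot near the tips and K4 in the next slot near the plate, with a small dark ball between them that should drop through. K2 and K1 are still outside to the right. I lift gently.

Emit:
move_arm([
  [[0,0,0.3],[0,0,0],0],
  [[0,0,0.3],[0,0,0],0],
  [[0,0,0.4],[0,0,0],0],
  [[0,0,0.5],[0,0,0],0],
  [[0,0,0.5],[0,0,0],0],
  [[0,0,1],[0,0,0],0],
  [[0,0,1],[0,0,0],0],
  [[0,0,1],[0,0,0],0],
  [[0,0,1],[0,0,0],0],
  [[0,0,0],[0,0,0],0],
])

```text
t: 22.55
eef_pos: [491.4, 120.8, 104.0]
tcp_rot: [3.141, 0.002, 2.968]
ft_force: [-1.2, -0.4, -3.2]
opening: 0.148
grip_force: 30.0
```

```bash
python3 - <<'E'
from h import *
s=state();print(s['eef_pos'],s['tcp_rot'],s['ft_force'])
ci=camera_info('wrist');im=snap('wrist','w11');snap('scene','s11');snap('side','sd11')
h=cv2.cvtColor(im,cv2.COLOR_BGR2HSV)
g=cv2.cvtColor(im,cv2.COLOR_BGR2GRAY)
c=cv2.HoughCircles(cv2.resize(g[120:260,200:440],None,fx=3,fy=3),cv2.HOUGH_GRADIENT,1,60,param1=100,param2=22,minRadius=30,maxRadius=85)
print(None if c is None else (c[0]/3+[200,120,0]).round(0).tolist())
for n,f in(('scene','s11'),('side','sd11')): print(n,keepers(n,cv2.imread(f'pics/{f}.png')))
E
```

```text
[491.3949782  120.75611494 104.00996101] [3.14081132e+00 2.41683806e-03 2.96791544e+00] [-1.20106581 -0.39545689 -3.15382218]
[[358.0, 192.0, 17.0]]
scene [(np.int32(39), [-24.0, -113.0], [362.0, 190.0]), (np.int32(294), [5.0, 33.0], [328.0, 205.0]), (np.int32(22), [46.0, 69.0], [312.0, 203.0])]
side [(np.int32(69), [-18.0, 110.0], [305.0, 206.0]), (np.int32(33), [16.0, 59.0], [317.0, 211.0]), (np.int32(39), [43.0, 0.0], [329.0, 218.0])]
```

Fz shows about +1 N of load, i.e. two keepers. Checking the dish before carrying.

```bash
cat >> h.py <<'E'
def dish(f=None,near=None):
    """bright dish inside-floor/rim blob in scene view -> rim centre at z=45"""
    im=f if f is not None else read_camera('scene');hsv=cv2.cvtColor(im,cv2.COLOR_BGR2HSV)
    g=((hsv[...,1]<32)&(hsv[...,2]>60)).astype(np.uint8);m=np.zeros_like(g);m[235:315,205:305]=1
    g=cv2.morphologyEx(g*m,cv2.MORPH_OPEN,np.ones((3,3)))
    k,l,st,c=cv2.connectedComponentsWithStats(g);i=1+np.argmax(st[1:,4])
    w=cast('scene',np.argwhere(l==i)[:,::-1],45)[:,:2].astype(np.float32);return st[i].tolist(),cv2.minEnclosingCircle(w)
E
python3 - <<'E'
from h import *
for f in('s2','s7','s11'): print(f,dish(cv2.imread(f'pics/{f}.png')))
E
```

```text
s2 ([205, 235, 100, 80, 5542], ((530.6046142578125, 448.40350341796875), 209.4171905517578))
s7 ([205, 235, 100, 80, 5451], ((530.8125610351562, 452.422119140625), 209.1973419189453))
s11 ([205, 235, 100, 80, 5284], ((530.8125610351562, 452.422119140625), 209.1973419189453))
```

Emit:
move_arm([
  [[0,0.5,0.2],[0,0,0],0],
  [[0,1,0.2],[0,0,0],0],
  [[0.1,1.5,0.3],[0,0,0],0],
  [[0.1,2,0.3],[0,0,0],0],
  [[0.1,2.5,0.3],[0,0,0],0],
  [[0.2,2.5,0.3],[0,0,0],0],
  [[0.2,2.5,0.2],[0,0,0],0],
  [[0.2,2.5,0],[0,0,0],0],
  [[0.2,2.5,0],[0,0,0],0],
  [[0.2,2.5,0],[0,0,0],0],
])

```text
t: 23.7
eef_pos: [503.2, 323.0, 120.5]
tcp_rot: [3.141, -0.0, 2.969]
ft_force: [0.6, 0.2, -2.5]
opening: 0.143
grip_force: 30.0
```

Emit:
move_arm([
  [[0.1,2,0],[0,0,0],0],
  [[0.1,1.5,0],[0,0,0],0],
  [[0,1,0],[0,0,0],0],
  [[0,0.5,0],[0,0,0],0],
  [[0,0,0],[0,0,0],0],
])

```text
t: 24.2
eef_pos: [505.5, 371.0, 120.3]
tcp_rot: [-3.141, -0.0, 2.968]
ft_force: [0.4, -0.8, -2.3]
opening: 0.147
grip_force: 30.0
```

```bash
python3 - <<'E'
from h import *
s=state();print(s['eef_pos'],s['ft_force'])
a=cv2.imread('pics/s2.png');b=snap('scene','s12')
d=cv2.absdiff(a,b).max(2)[240:310,205:300]>40
p=np.argwhere(d)[:,::-1]+[205,240];print(len(p),p.min(0) if len(p) else '',p.max(0) if len(p) else '')
print(''.join('\n'+''.join('#' if v else '.' for v in r[::2]) for r in d[::4]))
E
```

```text
[505.54123477 370.95261618 120.33286033] [ 0.37275776 -0.84736469 -2.31746873]
765 [258 240] [299 309]

.................................#####........##
...................................####.......##
................................#####.##....#..#
.................................###...##.#...##
..............................##.#.......#...###
...........................................###..
....................................#...........
.........................................#......
..................................#..#.##..#....
........................................######..
........................................#####...
..........................................######
..........................................######
.........................................#####.#
.........................................#######
......................................##..######
..................................####.###....#.
..................................#######.......
```

Emit:
move_arm([
  [[0,0.8,0],[0,0,0],0],
  [[0,1.2,0],[0,0,0],0],
  [[0,1,0.1],[0,0,0],0],
  [[0,0.5,0.1],[0,0,0],0],
  [[0,0,0],[0,0,0],0],
  [[0,0,0],[-4,0.7,0],0],
  [[0,0,0],[-4,0.7,0],0],
  [[0,0,0],[-4,0.7,0],0],
  [[0,0,0],[-4,0.7,0],0],
  [[0,0,0],[-4,0.7,0],0],
])

```text
t: 25.25
eef_pos: [505.8, 405.6, 122.7]
tcp_rot: [-2.785, 0.001, 2.968]
ft_force: [0.1, 0.6, -1.7]
opening: 0.146
grip_force: 30.0
```

Emit:
move_arm([
  [[0,0,0],[-4,0.7,0],0],
  [[0,0,0],[-4,0.7,0],0],
  [[0,0,0],[-4,0.7,0],0],
  [[0,0,0],[-3,0.5,0],0],
  [[0,0,0],[0,0,0],0],
  [[0,0,0],[0,0,0],0],
  [[0,0,0],[0,0,0],0],
  [[0,0,0],[0,0,0],0],
  [[0,0,0],[0,0,0],0],
  [[0,0,0],[0,0,0],0],
])

```text
t: 26.25
eef_pos: [505.8, 405.5, 122.8]
tcp_rot: [-2.522, 0.001, 2.968]
ft_force: [-0.1, 0.1, -2.3]
opening: 0.145
grip_force: 30.0
```

```bash
python3 - <<'E'
from h import *
s=state();print(s['eef_pos'],s['tcp_rot'],s['ft_force'],s['joints'].round(2))
b=snap('scene','s13');g=cv2.cvtColor(b,cv2.COLOR_BGR2GRAY)[248:302,232:290];a=cv2.cvtColor(cv2.imread('pics/s2.png'),cv2.COLOR_BGR2GRAY)[248:302,232:290]
d=g.astype(int)-a
print(''.join('\n'+''.join('-' if v<-40 else '#' if v>25 else '~' if v<-15 else '.' for v in r) for r in d[::2]))
E
```

```text
[505.80167065 405.5174407  122.82519963] [-2.52221101e+00  9.62630989e-04  2.96770843e+00] [-0.11534399  0.10225132 -2.31603785] [ 0.74  0.84  1.18 -0.36  1.63 -0.58]

--------------------~~---------~.~~~~--~...~---~..........
--------------------------------~...~~~....~-----~........
-------------~~~~--------~~.~~~.....~....~~....~-~.......-
-----------~......................~~....~~....~~~........~
~---------~............................~....~-~.......--~.
--------~..................................~-~........~---
---.......................................................
-~..........................................-~............
.............................................-~...........
.................#####...............~~......~-~..........
................#####.~-~...................~~-~..........
.......~...........------..................~~~-~..........
......~~.~.....~~---------~..................~-~..~--~....
.....~~.~~~.~....~--------~............~~~~.~--...~---~...
.......~~~~.~....~~------..........~~.......~-~....~----~.
.......~~~~...........~.................~~~-~~......------
........~~~...........................~...~-........~-----
.........~~.......~~~~--~...............~~~..........-----
..........~~....~~~~~~---~............~~~............-----
...............~----------.........~~~..............~-----
................~----------~...~-~..................-----~
...................................................----~..
..................................................---~....
................................................~--~......
..............................................~----~......
............................................~------~...~~~
.........................................~~--------~..~---
```

Two balls are visible in the dish. Untilting and returning to the tray's free end.

Emit:
move_arm([
  [[0,-1,0.2],[7,-1.2,0],0],
  [[0,-2,0.2],[7,-1.2,0],0],
  [[0,-3,0.3],[7,-1.2,0],0],
  [[0,-4,0.3],[7,-1.3,0],0],
  [[0,-4,0],[7,-1.2,0],0],
  [[0.3,-4,0],[0,0,0],0],
  [[0.3,-4,0],[0,0,0],0],
  [[0.3,-4,0],[0,0,0],0],
  [[0.3,-4,0],[0,0,0],0],
  [[0.3,-4,0],[0,0,0],0],
])

```text
t: 27.3
eef_pos: [520.6, 64.0, 132.8]
tcp_rot: [3.142, 0.001, 2.968]
ft_force: [0.7, 0.0, -0.9]
opening: 0.146
grip_force: 30.0
```

Emit:
move_arm([
  [[0.3,-4,0],[0,0,0],0],
  [[0.3,-4,0],[0,0,0],0],
  [[0.2,-2,0],[0,0,0],0],
  [[0,0,0],[0,0,0],0],
  [[0,0,0],[0,0,0],0],
])

```text
t: 27.8
eef_pos: [528.5, -34.3, 132.5]
tcp_rot: [3.141, -0.0, 2.967]
ft_force: [0.4, 0.0, -1.5]
opening: 0.146
grip_force: 30.0
```

```bash
python3 - <<'E'
from h import *
s=state();print(s['eef_pos'],s['tcp_rot'],s['ft_force'])
for n in('scene','side','wrist'):
    ci=camera_info(n);im=snap(n,n+'14');print(n,keepers(n,im,ci))
E
```

```text
[528.50030026 -34.34218533 132.54220703] [ 3.14141948e+00 -1.52720281e-04  2.96692470e+00] [ 0.3527579   0.01013406 -1.46916031]
scene [(np.int32(90), [8.0, -110.0], [356.0, 186.0]), (np.int32(90), [51.0, -4.0], [327.0, 193.0]), (np.int32(34), [52.0, 82.0], [309.0, 204.0]), (np.int32(51), [15.0, 58.0], [320.0, 207.0])]
side [(np.int32(33), [16.0, 59.0], [317.0, 211.0]), (np.int32(105), [54.0, -1.0], [332.0, 217.0])]
wrist [(np.int32(73), [-37.0, 86.0], [473.0, 128.0]), (np.int32(541), [17.0, 58.0], [441.0, 179.0]), (np.int32(1540), [42.0, -78.0], [316.0, 201.0]), (np.int32(497), [44.0, -1.0], [385.0, 203.0]), (np.int32(58), [41.0, 84.0], [462.0, 201.0]), (np.int32(20), [59.0, 113.0], [486.0, 216.0]), (np.int32(21), [69.0, 112.0], [483.0, 224.0])]
```

Emit:
move_arm([
  [[0.27,-0.47,-2],[0,0,0],0],
  [[0,0,-3],[0,0,0],0],
  [[0,0,-2],[0,0,0],0],
  [[0,0,-1.2],[0,0,0],0],
  [[0,0,-0.6],[0,0,0],0],
  [[0,0,-0.15],[0,0,0],0],
  [[0,0,0],[0,0,0],0],
])

```text
t: 28.65
eef_pos: [531.8, -38.7, 43.7]
tcp_rot: [3.141, 0.001, 2.969]
ft_force: [0.4, -0.3, -1.5]
opening: 0.145
grip_force: 30.0
```

Emit:
move_arm([
  [[0.09,0.49,0],[0,0,0],0],
  [[0.09,0.49,0],[0,0,0],0],
  [[0.09,0.49,0],[0,0,0],0],
  [[0.09,0.49,0],[0,0,0],0],
  [[0.09,0.49,0],[0,0,0],0],
  [[0.09,0.49,0],[0,0,0],0],
  [[0.09,0.49,0],[0,0,0],0],
  [[0.09,0.49,0],[0,0,0],0],
  [[0.09,0.49,0],[0,0,0],0],
  [[0.09,0.49,0],[0,0,0],0],
])

```text
t: 29.65
eef_pos: [540.8, 10.2, 43.5]
tcp_rot: [-3.141, 0.001, 2.968]
ft_force: [-1.2, -3.2, 5.4]
opening: 0.144
grip_force: 30.0
```

Emit:
move_arm([
  [[0.09,0.49,0],[0,0,0],0],
  [[0.09,0.49,0],[0,0,0],0],
  [[0.09,0.49,0],[0,0,0],0],
  [[0.09,0.49,0],[0,0,0],0],
  [[0.09,0.49,0],[0,0,0],0],
  [[0.09,0.49,0],[0,0,0],0],
  [[0.09,0.49,0],[0,0,0],0],
  [[0.09,0.49,0],[0,0,0],0],
  [[0.09,0.49,0],[0,0,0],0],
  [[0.09,0.49,0],[0,0,0],0],
])

```text
t: 30.65
eef_pos: [549.7, 59.2, 43.5]
tcp_rot: [-3.141, 0.001, 2.968]
ft_force: [-1.9, -4.2, 6.3]
opening: 0.143
grip_force: 30.0
```

Emit:
move_arm([
  [[0.09,0.49,0],[0,0,0],0],
  [[0.09,0.49,0],[0,0,0],0],
  [[0.09,0.49,0],[0,0,0],0],
  [[0.09,0.49,0],[0,0,0],0],
  [[0.09,0.49,0],[0,0,0],0],
  [[0.09,0.49,0],[0,0,0],0],
  [[0.09,0.49,0],[0,0,0],0],
])

```text
t: 31.35
eef_pos: [556.0, 93.5, 43.5]
tcp_rot: [-3.141, 0.001, 2.968]
ft_force: [-2.2, -4.6, 6.5]
opening: 0.14
grip_force: 30.0
```

```bash
python3 - <<'E'
from h import *
s=state();print(s['eef_pos'],tray(s['eef_pos']),s['ft_force'])
for n in('scene','side','wrist'):
    ci=camera_info(n);im=snap(n,n+'15');print(n,keepers(n,im,ci))
E
```

```text
[555.95600686  93.49176585  43.5071849 ] [31.20110286 52.85456705] [-2.2255411  -4.60856674  6.48269788]
scene [(np.int32(186), [32.0, 59.0], [317.0, 204.0])]
side [(np.int32(46), [12.0, 101.0], [312.0, 205.0]), (np.int32(137), [37.0, 54.0], [322.0, 210.0])]
wrist [(np.int32(82), [-38.0, 90.0], [365.0, 123.0]), (np.int32(3428), [26.0, 75.0], [343.0, 206.0]), (np.int32(24), [39.0, 117.0], [394.0, 222.0]), (np.int32(14), [54.0, 109.0], [383.0, 238.0])]
```

Emit:
move_arm([
  [[0.05,0.3,0],[0,0,0],0],
  [[0.05,0.3,0],[0,0,0],0],
  [[0.05,0.3,0],[0,0,0],0],
  [[0.05,0.3,0],[0,0,0],0],
  [[0.05,0.3,0],[0,0,0],0],
  [[0,0,0],[0,0,0],0],
])

```text
t: 32.1
eef_pos: [558.2, 108.4, 43.5]
tcp_rot: [-3.141, 0.0, 2.968]
ft_force: [-2.2, -5.0, 8.5]
opening: 0.145
grip_force: 30.0
```

```bash
python3 - <<'E'
from h import *
s=state();print(s['eef_pos'],tray(s['eef_pos']),s['ft_force'])
ims={}
for n in('scene','side','wrist'):
    ci=camera_info(n);im=snap(n,n+'16');ims[n]=im;print(n,keepers(n,im,ci))
b=cv2.resize(ims['side'][160:260,260:380],(360,300),interpolation=2)
cv2.imwrite('pics/p16.png',np.hstack([b,cv2.resize(ims['wrist'][150:300,240:420],(360,300),interpolation=2)]))
E
```

```text
[558.15905767 108.38530132  43.53204334] [30.76832604 67.90361506] [-2.15876922 -4.97231154  8.53282132]
scene [(np.int32(156), [28.0, 70.0], [316.0, 206.0])]
side [(np.int32(184), [31.0, 77.0], [319.0, 207.0])]
wrist [(np.int32(33), [-39.0, 89.0], [344.0, 123.0]), (np.int32(2947), [24.0, 81.0], [332.0, 204.0]), (np.int32(53), [34.0, 115.0], [375.0, 216.0])]
```

View pics/p16.png

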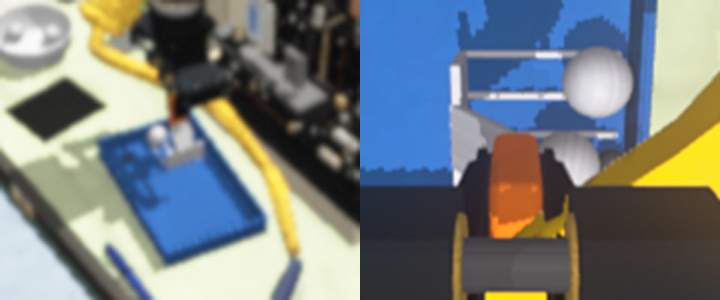

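The crops show both remaining keepers on the scoop: one in the outer slot near the tips, one in the right-hand slot beside the handle, with a dark ball just ahead. No other bright ball is in the tray. Lifting.

Emit:
move_arm([
  [[0,0,0.3],[0,0,0],0],
  [[0,0,0.3],[0,0,0],0],
  [[0,0,0.4],[0,0,0],0],
  [[0,0,0.5],[0,0,0],0],
  [[0,0,0.5],[0,0,0],0],
  [[0,0,1],[0,0,0],0],
  [[0,0,1],[0,0,0],0],
  [[0,0,1],[0,0,0],0],
  [[0,0,1],[0,0,0],0],
  [[0,0,0],[0,0,0],0],
])

```text
t: 33.25
eef_pos: [558.9, 108.3, 104.6]
tcp_rot: [3.141, 0.003, 2.968]
ft_force: [0.4, -0.4, -3.0]
opening: 0.146
grip_force: 30.0
```

```bash
python3 - <<'E'
from h import *
s=state();print(s['eef_pos'],s['ft_force'])
for n in('scene','side','wrist'):
    ci=camera_info(n);im=snap(n,n+'17');print(n,keepers(n,im,ci))
# dish: side view circle via Hough
g=cv2.cvtColor(cv2.imread('pics/wrist17.png'),cv2.COLOR_BGR2GRAY)
c=cv2.HoughCircles(cv2.resize(g[120:260,220:440],None,fx=3,fy=3),cv2.HOUGH_GRADIENT,1,60,param1=100,param2=22,minRadius=30,maxRadius=85)
print(None if c is None else (c[0]/3+[220,120,0]).round(0).tolist())
E
```

```text
[558.93022121 108.32751437 104.63554359] [ 0.42265801 -0.37282576 -3.01800253]
scene [(np.int32(48), [-14.0, -114.0], [361.0, 188.0]), (np.int32(104), [57.0, 29.0], [319.0, 196.0])]
side [(np.int32(53), [51.0, 108.0], [320.0, 201.0])]
wrist [(np.int32(88), [-37.0, 90.0], [340.0, 124.0]), (np.int32(1848), [33.0, 72.0], [321.0, 196.0]), (np.int32(16), [70.0, 113.0], [361.0, 231.0])]
None
```

Emit:
move_arm([
  [[0,0.5,0.2],[0,0,0],0],
  [[-0.2,1,0.3],[0,0,0],0],
  [[-0.3,1.5,0.3],[0,0,0],0],
  [[-0.4,2,0.3],[0,0,0],0],
  [[-0.5,2.5,0.3],[0,0,0],0],
  [[-0.6,2.5,0.3],[0,0,0],0],
  [[-0.6,2.5,0.1],[0,0,0],0],
  [[-0.6,2.5,0],[0,0,0],0],
  [[-0.6,2.5,0],[0,0,0],0],
  [[-0.6,2.5,0],[0,0,0],0],
])

```text
t: 34.4
eef_pos: [513.2, 310.5, 121.2]
tcp_rot: [3.141, 0.0, 2.969]
ft_force: [0.1, 0.7, -2.4]
opening: 0.147
grip_force: 30.0
```

Emit:
move_arm([
  [[-0.4,2.5,0],[0,0,0],0],
  [[-0.3,2,0],[0,0,0],0],
  [[-0.2,1.5,0],[0,0,0],0],
  [[0,1,0],[0,0,0],0],
  [[0,0.5,0],[0,0,0],0],
  [[0,0,0],[0,0,0],0],
])

```text
t: 35.0
eef_pos: [505.2, 383.5, 120.9]
tcp_rot: [-3.142, 0.0, 2.968]
ft_force: [0.7, -0.3, -2.6]
opening: 0.147
grip_force: 30.0
```

```bash
python3 - <<'E'
from h import *
s=state();print(s['eef_pos'],s['ft_force'])
b=snap('scene','s18');g=cv2.cvtColor(b,cv2.COLOR_BGR2GRAY)[248:302,232:290];a=cv2.cvtColor(cv2.imread('pics/s2.png'),cv2.COLOR_BGR2GRAY)[248:302,232:290]
d=g.astype(int)-a
print(''.join('\n'+''.join('-' if v<-40 else '#' if v>25 else '~' if v<-15 else '.' for v in r) for r in d[::2]))
print(keepers('scene',b))
E
```

```text
[505.20602094 383.53352342 120.862226  ] [ 0.73852868 -0.28292597 -2.60462801]

.........................####.~---~......~~-----~.........
.........................####.----~...~~....~-----~.......
..........................~~-------~~.......~~~~--~......-
..........................~~~~~~--~.......~......##......~
...............................#####...~~......##.....--~.
..........................#..#######.......~~.........~---
.............................######..~..#..~~.............
...................................~~~....................
...............................~~~~~~.....................
.................####...........~~.........~..............
................####..--~.................~...............
...................------.................~~..--~..~-~....
......~...~~...~~---------~..............~~..~~.....~--~..
......~....~~....~--------~............---~-~.....~~..~-~.
......~~~~.~~....~-------...........~--------~.........~--
.......~~~~..........~~~..........~~~~------~........~----
........~~~..........................~----~...........~---
.................~~~~~--~............~~~~~...........-----
..........~.....~~~~~~---~...........................-----
................----------..........................~-----
................~----------~........................~-----
.....................................................~----
......................................................~---
....................................................~-----
...................................................~------
...................................................~------
.................................................~--------
[(np.int32(26), [-32.0, -114.0], [364.0, 191.0]), (np.int32(31), [52.0, 84.0], [308.0, 204.0])]
```

Emit:
move_arm([
  [[0.1,0.7,0.1],[0,0,0],0],
  [[0,1,0.1],[0,0,0],0],
  [[0,0.5,0],[0,0,0],0],
  [[0,0,0],[0,0,0],0],
  [[0,0,0],[-4,0.7,0],0],
  [[0,0,0],[-4,0.7,0],0],
  [[0,0,0],[-4,0.7,0],0],
  [[0,0,0],[-4,0.7,0],0],
  [[0,0,0],[-4,0.7,0],0],
  [[0,0,0],[-4,0.7,0],0],
])

```text
t: 36.05
eef_pos: [506.3, 405.4, 123.2]
tcp_rot: [-2.714, 0.001, 2.968]
ft_force: [0.4, -0.5, -2.9]
opening: 0.15
grip_force: 30.0
```

Emit:
move_arm([
  [[0,0,0],[-4,0.7,0],0],
  [[0,0,0],[-4,0.7,0],0],
  [[0,0,0],[-3,0.5,0],0],
  [[0,0,0],[0,0,0],0],
  [[0,0,0],[0,0,0],0],
  [[0,0,0],[0,0,0],0],
  [[0,0,0],[0,0,0],0],
  [[0,0,0],[0,0,0],0],
  [[0,0,0],[0,0,0],0],
])

```text
t: 36.95
eef_pos: [506.3, 405.2, 123.3]
tcp_rot: [-2.522, 0.001, 2.968]
ft_force: [-0.3, -0.3, -1.7]
opening: 0.146
grip_force: 30.0
```

```bash
python3 - <<'E'
from h import *
s=state();print(s['eef_pos'],s['ft_force'])
b=snap('scene','s19');g=cv2.cvtColor(b,cv2.COLOR_BGR2GRAY)[248:302,232:290];a=cv2.cvtColor(cv2.imread('pics/s2.png'),cv2.COLOR_BGR2GRAY)[248:302,232:290]
d=g.astype(int)-a
print(''.join('\n'+''.join('-' if v<-40 else '#' if v>25 else '~' if v<-15 else '.' for v in r) for r in d[::2]))
print(keepers('scene',b))
E
```

```text
[506.32878129 405.15171372 123.34681669] [-0.27804821 -0.26860428 -1.71340134]

--------------------~~---------~~~~~~--~...~---~..........
--------------------------------.....~....~------~........
-------------..~~~~~--~~~~...~~....~~....~~....~~~.......-
-----------~......................~~...~~~....~~~........~
~--------~.............................~~...~-~.......--~.
--------~..................................--~........~---
--~.......................................................
-~..........................................~~............
.................#####.................~.....-~...........
................######..............~~.......~-~..........
.................###.~--~...................~~-~..........
................~~--------~.........~~----~~..-~..........
.........~....~.~---------~........~-~..~---~~-~..~--~....
......~.~.........~------..........--~~~-------~..~---~~..
......~~~~~..~~~~~...~~~...........-----------~....~-----.
.......~~~...~~~---~................~--------~......------
........~..~~~------..................------........~-----
.........~~---------~~~~................~-~..........-----
..........~~------~~~~---~............~~~............-----
............~------~~-----.........~~~..............~-----
..............~~-----------....~~~..................-----~
...................................................----~..
..................................................---~....
................................................~--~......
..............................................~----~......
............................................~------~...~~~
.........................................~~--------~..~---
[(np.int32(851), [25.0, -34.0], [338.0, 193.0])]
```

Four balls now show in the dish. With the mat uncovered, I measure it from earlier frames.

```bash
python3 - <<'E'
from h import *
for n,f,b in(('scene','scene15',(270,340,225,290)),('side','side15',(255,310,180,215))):
    im=cv2.imread(f'pics/{f}.png');h=cv2.cvtColor(im,cv2.COLOR_BGR2HSV);x0,x1,y0,y1=b
    m=np.zeros(h.shape[:2],np.uint8);m[y0:y1,x0:x1]=h[y0:y1,x0:x1,2]<70
    k,l,st,c=cv2.connectedComponentsWithStats(m);i=1+np.argmax(st[1:,4])
    print(n,st[i],cv2.minAreaRect(cast(n,np.argwhere(l==i)[:,::-1],3)[:,:2].astype(np.float32)))
E
```

```text
scene [279 240  43  34 816] ((465.59478759765625, 298.91912841796875), (112.78781127929688, 91.63172912597656), 8.21921157836914)
side [264 187  29  19 286] ((464.3653869628906, 295.5388488769531), (104.45977783203125, 81.7862777709961), 7.200719833374023)
```

Emit:
move_arm([
  [[0,-1,0.2],[7,-1.2,0],0],
  [[-0.5,-1.5,0.2],[7,-1.2,0],0],
  [[-0.5,-1.5,0.3],[7,-1.2,0],0],
  [[-0.5,-1.5,0.3],[7,-1.3,0],0],
  [[-0.5,-1.5,0],[7,-1.2,0],0],
  [[-0.6,-1,0],[0,0,-8],0],
  [[-0.6,-1,0],[0,0,-8],0],
  [[-0.6,-1,0],[0,0,-8],0],
  [[-0.6,-1,0],[0,0,-8],0],
  [[-0.6,0,0],[0,0,-8],0],
])

```text
t: 38.0
eef_pos: [455.9, 294.2, 133.3]
tcp_rot: [-3.142, 0.0, 2.263]
ft_force: [0.5, -0.9, -2.2]
opening: 0.146
grip_force: 30.0
```

Emit:
move_arm([
  [[0,0,0],[0,0,-8],0],
  [[0,0,0],[0,0,-8],0],
  [[0,0,0],[0,0,-8],0],
  [[0,0,0],[0,0,-6],0],
  [[0,0,0],[0,0,0],0],
  [[0,0,0],[0,0,0],0],
])

```text
t: 38.6
eef_pos: [456.2, 295.2, 133.1]
tcp_rot: [3.141, 0.0, 1.75]
ft_force: [0.0, -0.1, -2.4]
opening: 0.15
grip_force: 30.0
```

Emit:
move_arm([
  [[-0.1,0,-2],[0,0,-1],0],
  [[0,0,-3],[0,0,0],0],
  [[0,0,-2],[0,0,0],0],
  [[0,0,-1],[0,0,0],0],
  [[0,0,-0.6],[0,0,0],0],
  [[0,0,-0.3],[0,0,0],0],
  [[0,0,0],[0,0,0],0],
])

```text
t: 39.3
eef_pos: [455.5, 295.4, 44.3]
tcp_rot: [3.141, -0.0, 1.729]
ft_force: [-0.5, 0.1, -1.7]
opening: 0.144
grip_force: 30.0
```

Emit:
move_arm([
  [[0,0,-0.1],[0,0,0],0],
  [[0,0,0],[0,0,0],0],
])

```text
t: 39.5
eef_pos: [455.6, 295.5, 43.6]
tcp_rot: [3.14, -0.0, 1.729]
ft_force: [0.6, 1.2, -0.3]
opening: 0.144
grip_force: 30.0
```

Touching down. I lower slightly more and release.

Emit:
move_arm([
  [[0,0,-0.05],[0,0,0],0],
  [[0,0,0],[0,0,0],0],
  [[0,0,0],[0,0,0],0.3],
  [[0,0,0],[0,0,0],0.5],
  [[0,0,0],[0,0,0],0.7],
  [[0,0,0],[0,0,0],0.8],
  [[0,0,0],[0,0,0],0.8],
  [[0,0,0],[0,0,0],0.8],
  [[0,0,0],[0,0,0],0.8],
  [[0,0,0],[0,0,0],0.8],
])

```text
t: 40.5
eef_pos: [455.2, 295.3, 42.4]
tcp_rot: [3.142, 0.0, 1.729]
ft_force: [-0.6, -0.0, -0.1]
opening: 0.76
grip_force: 0.0
```

Emit:
move_arm([
  [[0,0,2],[0,0,0],0.8],
  [[0,0,3],[0,0,0],0.8],
  [[0,0,4],[0,0,0],0.8],
  [[0,0,4],[0,0,0],0.8],
  [[0,-3,3],[0,0,0],0.8],
  [[0,-4,0],[0,0,0],0.8],
  [[0,-4,0],[0,0,0],0.8],
  [[0,-4,0],[0,0,0],0.8],
  [[0,-4,0],[0,0,0],0.8],
  [[0,-4,0],[0,0,0],0.8],
])

```text
t: 41.5
eef_pos: [454.9, 63.8, 202.6]
tcp_rot: [3.141, 0.0, 1.729]
ft_force: [1.0, 0.6, -0.0]
opening: 0.803
grip_force: 0.0
```

```bash
python3 - <<'E'
from h import *
s=state();print(s['eef_pos'],s['tcp_rot'],s['joints'].round(2))
for n,b in(('scene',(285,320,225,265)),('side',(260,300,160,210))):
    im=snap(n,n+'20');h=cv2.cvtColor(im,cv2.COLOR_BGR2HSV);x0,x1,y0,y1=b
    p=np.argwhere(cv2.inRange(h,(3,140,90),(15,255,255))[y0:y1,x0:x1])[:,::-1]+[x0,y0];print(n,len(p),p.min(0),p.max(0),p.mean(0))
    print(keepers(n,im))
b=cv2.imread('pics/scene20.png')
c=np.hstack([cv2.resize(b[220:310,220:330],(440,360),interpolation=2),cv2.resize(b[160:250,285:375],(360,360),interpolation=2)])
cv2.imwrite('pics/p20.png',c)
E
```

```text
[454.91692628  63.76518333 202.62883927] [3.14110007e+00 1.48029718e-04 1.72906749e+00] [-0.    0.23  1.92 -0.    1.   -0.16]
scene 66 [298 235] [305 248] [301.71212121 241.65151515]
[(np.int32(55), [-12.0, -113.0], [360.0, 188.0]), (np.int32(19), [68.0, -10.0], [325.0, 190.0]), (np.int32(33), [53.0, 81.0], [309.0, 204.0])]
side 38 [272 178] [276 186] [274.18421053 181.76315789]
[]
```

View pics/p20.png

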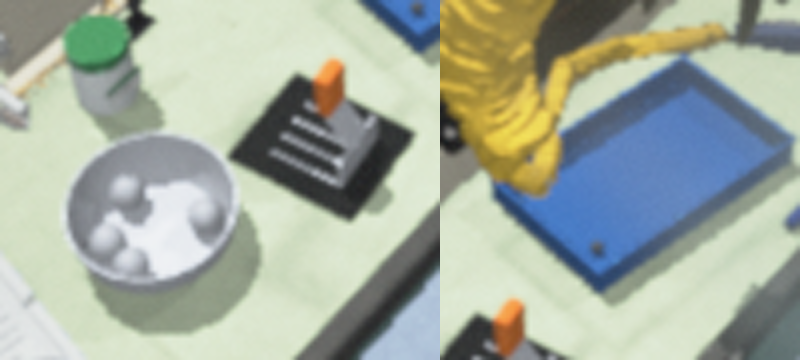

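The crops show all four keepers in the dish, the scoop upright in the middle of the mat, jar in place, and a dark ball left in the tray. So four clicks. Measuring the knob from w1.

```bash
python3 - <<'E'
from h import *
W1={'K':camera_info('wrist')['K'],'cam_to_world':[[-0.003,-0.966,-0.259,493.866],[-1,.003,.001,-294.303],[0,.259,-.966,552.984],[0,0,0,1]]}
im=cv2.imread('pics/w1.png');h=cv2.cvtColor(im,cv2.COLOR_BGR2HSV)
m=np.zeros(h.shape[:2],np.uint8);m[75:175,285:385]=((h[...,1]<45)&(h[...,2]<175)&(h[...,2]>70))[75:175,285:385]
m=cv2.morphologyEx(m,cv2.MORPH_OPEN,np.ones((3,3)));k,l,st,c=cv2.connectedComponentsWithStats(m);i=1+np.argmax(st[1:,4])
r=cv2.minAreaRect(cast('w',np.argwhere(l==i)[:,::-1],26,W1)[:,:2].astype(np.float32));print('box',st[i],r)
red=(cv2.inRange(h,(0,120,60),(8,255,255))|cv2.inRange(h,(172,120,60),(180,255,255)));red[:85]=0;red[165:]=0;red[:,:300]=0;red[:,370:]=0
p=np.argwhere(red)[:,::-1];v=h[...,2][red>0]
print('red',len(p),np.percentile(v,[10,50,90]),cast('w',p,40,W1).mean(0).round(1))
wh=((h[...,1]<60)&(h[...,2]>190)).astype(np.uint8);wh[:85]=0;wh[165:]=0;wh[:,:290]=0;wh[:,380:]=0
k,l,st,c=cv2.connectedComponentsWithStats(wh)
for j in range(1,k): print('white',st[j,4],c[j].round(0),cast('w',c[j],26,W1)[0].round(0)[:2],cast('w',c[j],70,W1)[0].round(0)[:2])
# brighter red = top of bar
for t in(200,215,225):
    q=p[v>t]
    if len(q)>20: print(t,len(q),cv2.minAreaRect(cast('w',q,70,W1)[:,:2].astype(np.float32)))
E
```

```text
box [302 102  23  20 232] ((506.6865539550781, -285.88330078125), (38.336360931396484, 28.937597274780273), 76.4216079711914)
red 507 [164.6 237.  246. ] [ 487.2 -323.    40. ]
white 1569 [303. 120.] [ 492. -270.] [ 492. -272.]
white 1710 [366. 128.] [ 480. -378.] [ 481. -371.]
white 16 [337.  99.] [ 526. -327.] [ 523. -324.]
white 16 [325. 101.] [ 523. -307.] [ 521. -306.]
white 18 [348. 104.] [ 519. -346.] [ 517. -342.]
white 11 [316. 109.] [ 510. -292.] [ 508. -292.]
white 1 [339. 110.] [ 509. -331.] [ 507. -328.]
white 1 [341. 111.] [ 507. -334.] [ 506. -331.]
white 1 [344. 113.] [ 504. -339.] [ 503. -336.]
white 19 [356. 114.] [ 503. -359.] [ 502. -354.]
white 11 [312. 121.] [ 491. -284.] [ 491. -285.]
white 17 [357. 126.] [ 483. -362.] [ 484. -357.]
white 12 [338. 130.] [ 476. -330.] [ 478. -327.]
white 13 [313. 133.] [ 470. -287.] [ 472. -288.]
white 15 [321. 143.] [ 454. -300.] [ 458. -300.]
white 22 [344. 146.] [ 449. -340.] [ 453. -337.]
white 5 [332. 147.] [ 446. -319.] [ 450. -317.]
200 373 ((486.9526672363281, -321.86767578125), (37.854034423828125, 38.06509780883789), 89.8289566040039)
215 354 ((486.95269775390625, -321.8720703125), (38.111515045166016, 37.79658889770508), 0.09745794534683228)
225 334 ((487.72955322265625, -321.85400390625), (37.80796813964844, 36.51128005981445), 89.82820892333984)
```

Tick circle centre is (486.5,−323), box yaw 24.3°, zero tick at 204°. So I approach with tool yaw 204.3° and then turn it clockwise 120°.

Emit:
move_arm([
  [[0.3,-4,0],[0,0,8.1],0.8],
  [[0.3,-4,0],[0,0,8.1],0.8],
  [[0.3,-4,0],[0,0,8.1],0.8],
  [[0.3,-4,0],[0,0,8.1],0.8],
  [[0.3,-4,0],[0,0,8.1],0.8],
  [[0.3,-4,0],[0,0,8.1],0.8],
  [[0.3,-4,0],[0,0,8.1],0.8],
  [[0.3,-4,0],[0,0,8.1],0.8],
  [[0.3,-4,0],[0,0,8.1],0.8],
  [[0.3,-2,0],[0,0,8.1],0.8],
])

```text
t: 42.6
eef_pos: [485.3, -312.8, 202.2]
tcp_rot: [-3.141, 0.0, 3.132]
ft_force: [-0.4, 0.5, -0.1]
opening: 0.796
grip_force: 0.0
```

Emit:
move_arm([
  [[0.1,-0.7,-2],[0,0,8.1],0.8],
  [[0,0,-2],[0,0,8.1],0.8],
  [[0,0,-2],[0,0,8],0.8],
  [[0,0,0],[0,0,0],0.8],
  [[0,0,0],[0,0,0],0.8],
])

```text
t: 43.1
eef_pos: [486.5, -317.2, 142.8]
tcp_rot: [3.141, 0.0, -2.736]
ft_force: [-0.3, -0.2, 0.3]
opening: 0.801
grip_force: 0.0
```

```bash
python3 - <<'E'
from h import *
s=state();print(s['eef_pos'],np.degrees(s['tcp_rot']),s['joints'].round(2))
ci=camera_info('wrist');im=snap('wrist','w21');h=cv2.cvtColor(im,cv2.COLOR_BGR2HSV)
wh=((h[...,1]<60)&(h[...,2]>190)).astype(np.uint8);c0=proj('w',[486.5,-323,26],ci)[0];print(c0)
k,l,st,c=cv2.connectedComponentsWithStats(wh);P=[]
for j in range(1,k):
    q=cast('w',c[j],26,ci)[0][:2];r=np.linalg.norm(q-[486.5,-323])
    if 30<r<50 and st[j,4]<200: P.append(q);print(st[j,4],q.round(0),np.degrees(np.arctan2(q[1]+323,q[0]-486.5)).round(0))
if len(P)>3:
    P=np.array(P);print('fit',np.linalg.lstsq(np.c_[2*P,np.ones(len(P))],(P**2).sum(1),rcond=None)[0][:2])
E
```

```text
[ 486.46267459 -317.15747337  142.78468192] [ 1.79976235e+02  7.46408189e-04 -1.56732701e+02] [-0.69  0.47  1.71  0.    0.96 -2.67]
[312.092227  185.1063816]
38 [ 450. -340.] -155.0
6 [ 446. -319.] 174.0
20 [ 455. -300.] 144.0
26 [ 483. -362.] -95.0
19 [ 471. -287.] 114.0
26 [ 503. -359.] -65.0
22 [ 518. -346.] -35.0
17 [ 491. -284.] 83.0
21 [ 526. -327.] -6.0
18 [ 510. -292.] 53.0
22 [ 523. -307.] 24.0
fit [ 486.26867989 -323.45469215]
```

Emit:
move_arm([
  [[0,-0.3,-3],[0,0,-2],0.8],
  [[0,-0.3,-3],[0,0,-1],0.8],
  [[0,0,-3],[0,0,0],0.8],
  [[0,0,-2.5],[0,0,0],0.8],
  [[0,0,-1.7],[0,0,0],0.8],
  [[0,0,0],[0,0,0],0.4],
  [[0,0,0],[0,0,0],0],
  [[0,0,0],[0,0,0],0],
  [[0,0,0],[0,0,0],0],
  [[0,0,0],[0,0,0],0],
])

```text
t: 44.15
eef_pos: [486.4, -323.8, 11.4]
tcp_rot: [-3.14, 0.001, -2.786]
ft_force: [-0.5, 0.6, -0.0]
opening: 0.438
grip_force: 0.0
```

Emit:
move_arm([
  [[0,0,0],[0,0,0],0],
  [[0,0,0],[0,0,0],0],
  [[0,0,0],[0,0,0],0],
  [[0,0,0],[0,0,0],0],
  [[0,0,0],[0,0,0],0],
  [[0,0,0],[0,0,0],0],
])

```text
t: 44.75
eef_pos: [486.4, -323.9, 10.6]
tcp_rot: [-3.141, 0.0, -2.785]
ft_force: [1.2, -4.4, 0.4]
opening: 0.142
grip_force: 29.6
```

Emit:
move_arm([
  [[0,0,0],[0,0,-5],0],
  [[0,0,0],[0,0,-6],0],
  [[0,0,0],[0,0,-6],0],
  [[0,0,0],[0,0,-6],0],
  [[0,0,0],[0,0,-6],0],
  [[0,0,0],[0,0,-6],0],
  [[0,0,0],[0,0,-6],0],
  [[0,0,0],[0,0,-6],0],
  [[0,0,0],[0,0,-6],0],
  [[0,0,0],[0,0,-6],0],
])

```text
t: 45.75
eef_pos: [486.2, -323.3, 10.5]
tcp_rot: [3.141, 0.0, 2.463]
ft_force: [1.4, 1.3, 0.8]
opening: 0.148
grip_force: 30.0
```

Emit:
move_arm([
  [[0,0,0],[0,0,-6],0],
  [[0,0,0],[0,0,-6],0],
  [[0,0,0],[0,0,-6],0],
  [[0,0,0],[0,0,-6],0],
  [[0,0,0],[0,0,-6],0],
  [[0,0,0],[0,0,-6],0],
  [[0,0,0],[0,0,-6],0],
  [[0,0,0],[0,0,-6],0],
  [[0,0,0],[0,0,-6],0],
  [[0,0,0],[0,0,-3],0],
])

```text
t: 46.75
eef_pos: [486.9, -323.2, 10.5]
tcp_rot: [3.14, -0.0, 1.469]
ft_force: [5.7, 1.5, -1.0]
opening: 0.148
grip_force: 30.0
```

Emit:
move_arm([
  [[0,0,0],[0,0,0],0],
  [[0,0,0],[0,0,0],0],
  [[0,0,0],[0,0,0],0],
])

```text
t: 47.05
eef_pos: [486.9, -323.2, 10.5]
tcp_rot: [3.14, -0.0, 1.473]
ft_force: [5.7, 0.5, -1.2]
opening: 0.142
grip_force: 30.0
```

Emit:
move_arm([
  [[0,0,0],[0,0,0],0.3],
  [[0,0,0],[0,0,0],0.6],
  [[0,0,0],[0,0,0],0.8],
  [[0,0,0],[0,0,0],0.8],
  [[0,0,0],[0,0,0],0.8],
  [[0,0,0],[0,0,0],0.8],
  [[0,0,0],[0,0,0],0.8],
])

```text
t: 47.75
eef_pos: [486.1, -323.5, 10.5]
tcp_rot: [3.142, 0.0, 1.473]
ft_force: [0.6, 0.1, 0.7]
opening: 0.681
grip_force: 0.0
```

Emit:
move_arm([
  [[0,0,2],[0,0,0],0.8],
  [[0,0,3],[0,0,0],0.8],
  [[0,0,4],[0,0,0],0.8],
  [[0,0,4],[0,0,0],0.8],
  [[-2,0,4],[0,0,0],0.8],
  [[-2,0,4],[0,0,0],0.8],
  [[0,-2,0],[0,0,0],0.8],
  [[0,0,0],[0,0,0],0.8],
])

```text
t: 48.55
eef_pos: [446.0, -345.2, 221.3]
tcp_rot: [3.14, 0.002, 1.472]
ft_force: [-0.1, 0.0, -1.1]
opening: 0.796
grip_force: 0.0
```

```bash
python3 - <<'E'
from h import *
s=state();print(s['eef_pos'])
C=np.array([486.3,-323.4])
for n in('wrist','scene','side'):
    ci=camera_info(n);im=snap(n,n+'22');h=cv2.cvtColor(im,cv2.COLOR_BGR2HSV)
    red=cv2.inRange(h,(0,120,60),(8,255,255))|cv2.inRange(h,(172,120,60),(180,255,255))
    p=np.argwhere(red)[:,::-1];w=cast(n,p,70,ci)[:,:2];w=w[np.linalg.norm(w-C,axis=1)<45]
    v=h[...,2]
    if n=='wrist':
        wh=((h[...,1]<90)&(h[...,2]>170)).astype(np.uint8);k,l,st,c=cv2.connectedComponentsWithStats(wh)
        for j in range(1,k):
            q=cast(n,c[j],70,ci)[0][:2];r=np.linalg.norm(q-C)
            if r<30 and st[j,4]>4: print('ptr',st[j,4],q.round(0),r.round(0),np.degrees(np.arctan2(*(q-C)[::-1])).round(0))
    if len(w)>10:
        d=w-w.mean(0);ev,V=np.linalg.eigh(d.T@d);print(n,len(w),w.mean(0).round(0),'axis',np.degrees(np.arctan2(V[1,1],V[0,1])).round(0),np.sqrt(ev/len(w)).round(1))
    print(n,keepers(n,im,ci) if n!='wrist' else '')
b=cv2.imread('pics/scene22.png');g=cv2.cvtColor(b,cv2.COLOR_BGR2GRAY);a=cv2.cvtColor(cv2.imread('pics/scene20.png'),cv2.COLOR_BGR2GRAY)
d=cv2.absdiff(g,a)[220:320,220:330];print('dish/mat/jar change px',(d>30).sum())
E
```

```text
[ 446.01690606 -345.22272675  221.28559429]
ptr 32 [ 488. -312.] 12.0 81.0
wrist 854 [ 484. -320.] axis 104.0 [ 9.8 10.7]
wrist 
scene 52 [ 475. -304.] axis 105.0 [ 7.6 16. ]
scene [(np.int32(66), [-4.0, -113.0], [359.0, 187.0]), (np.int32(36), [68.0, -13.0], [326.0, 189.0]), (np.int32(34), [53.0, 80.0], [309.0, 204.0])]
side 116 [ 469. -337.] axis 56.0 [ 9.9 13.5]
side []
dish/mat/jar change px 0
```

The pointer stands at about 81–84°, four clicks from 204°, and nothing has changed at the dish, mat or jar.

```bash
python3 -c "
from h import *
print(env.job_done())"
```

```text
the job is handed in; nothing more can be done
None
```

I handed the job in (no verdict came back): all four large balls are in the dish, the knob reads four clicks clockwise, the scoop stands back mid-mat, and the jar and tape were never touched. I saw only one of the two small balls in the tray at the last look (the hose hides that corner), and one bench touch, made to find the real fingertip height, read 42.7 N.

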